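# Finish packing a kiln shelf

### The arm

A 6-joint arm with a two-finger parallel gripper is mounted at the origin on the work surface. World frame = base frame: x ahead of the robot, y to its left, z up, the work surface at z = 0. Lengths are in m, angles in rad, forces in N, time in s.
With the tool pointing down it reaches from about 0.25 to 0.775 m from the base axis. Payload 4 kg.
Tool frame: the origin (TCP) lies midway between the tips of the shut fingers; the grasp point (between the pads) lies grip_point_offset behind it (grip_point_offset is the distance from the TCP to the grasp point, in m); z points along the fingers, y is the line along which they close (so a half turn about z gives the same grasp; the last joint's range is limited). The gripper opens to 94 mm and grips with 3 to 60 N. Pads are 16 mm wide; open, the fingers measure 119 mm over their backs; the gripper's body (75 mm by 177 mm) begins 78 mm behind the grasp point.
Start: joints at [-1.338, 0.087, 1.371, -0, 1.684, -0.103], TCP at [0.181, -0.519, 0.173] pointing down, gripper open.
Joint ranges: [-3.1, 3.1], [-0.76, 2.03], [0.27, 2.55], [-1.08, 4.22], [0.17, 2.65], [-2.57, 2.57]. Speed limits (rad/s): [2.79, 2.79, 3.14, 3.14, 3.14, 3.14].

### API

Orientations are given as [roll, pitch, yaw] about the fixed x, y, z axes, in that order (R = Rz(yaw) Ry(pitch) Rx(roll)).
In Python, from bench import * gives the robot as it stands. The module is installed in compiled form; this text tells all that it offers.
- The arm moves only by the tool apply_moves, never from a script. Its argument "commands" is a list of rows, each a list of 7 numbers: the turn, a rotation vector about the world's x, y, z in rad, then the shift along the world's x, y, z in m, then the opening in per cent of the stroke, from 0 (shut) to 100 (fully open). In form: [[ax, ay, az, x, y, z, jaw], ...]. A call has exactly 5 rows; each row is the pose to reach, as a shift and turn from the pose commanded when the call began; what a row does not reach only later rows make up. A row lasts 1/10 s, in which the tool goes at most 50 mm and 8.59 degrees, less where a joint would pass 70% of its speed; a pose out of reach is approached as far as the arm can. A call with a gripper value outside its range is refused whole. The fingers move at their own pace and stop on an object; the grip force is fixed at half the most. Time passes only in rows, so rows that repeat a pose let the fingers close, or fill a call up. It gives the time, the measured TCP pose, the force, the opening and the grip force at its end, in the units of the state.
- get_obs(): the state, without advancing time (a new reading comes with each control period).
- snapshot(name): name is "scene" or "top"; returns a dict with "pixels" (384x512x3 uint8, red, green, blue), "vertical_fov" (degrees; the focal length in pixels is half the picture's height over the tangent of half this angle, whatever the lens; pixels are square), "cx", "cy" (the principal point, pixels), "rvec" (rotation vector, rad) and "tvec" (3), from world to camera coordinates, as OpenCV has them. Camera axes: x right, y down, z forward; pixel columns grow to the right and rows downward; lengths in m; the calibration is good to about 2 mm. A picture is of the moment at which its call begins. There is no depth.
- close_job(): hands the job in; it is judged then, once.
Trained networks look in the newest picture that a camera, given by its name, has taken for a name from the list of things; names that differ only in an ending like _2 or _b are one class to them, and where a whole thing is asked for, a point or a joint stands for the part that bears it (a point fixed in the world has none). Each returns a list of dicts, best first, with "score" (0 to 1); they miss things now and then, are a little off and sometimes report something else, mostly with a low value. They report only what shows in the picture. A call takes as long as a camera call. They do not tell look-alikes from the thing itself.
- masks_of(camera, query): "mask" (384x512 bool, what is visible of it) and "extent" ([left, top, right, bottom] in pixels, round what is visible of it).
- place_of(camera, query): "pixel" ([column, row] in pixels: a listed point, or the origin of a listed thing).
The state is a dict: "time": time; "joint_positions": joint angles; "qvel": joint speeds; "joint_torque": joint torques, N m; "tool_pos": TCP position; "ee_rot": TCP orientation; "wrist_force": force on the tool from outside, world axes, zero at the start; "wrist_torque": the same for the moment, N m; "width": finger opening in m; "finger_force": force on a finger pad.
Only numpy, scipy, OpenCV 4.12 (cv2) and the standard library are available. Lean on these libraries where they do the work, as an engineer would, in place of code of your own. Each camera call takes 0.05 s, during which the arm holds its last target. There are 200 camera calls.

### The job

Finish packing this kiln shelf, whose front is the edge with the two props at its corners: put the white lid on the white jar, stand the loose square prop upright behind the jar at the middle of the back edge, as far in from that edge as the front props are from theirs, and stand the cone pack in front of the jar, midway between the two front props and in line with them, its row of cones running from prop to prop. Stand the yellow beaker straight in front of the yellow bowl and the blue beaker straight in front of the blue bowl (towards the shelf's front edge), leaving about 2 cm of air between beaker and bowl. Set everything down without dropping it, and leave the jar, the bowls and the green beaker where they stand.

Things in the scene. Friction and masses are not known exactly. Their poses are not given: they have to be found in the camera images.
- shelf: cream kiln shelf, fixed, flat, 280 mm (x) by 330 mm (y), 18 mm thick. Origin: centre of underside. +x points to its back edge (away from the robot), -x to the front, turned up to 0.25 rad. Fixed on it stand two grey props 28 mm square, 90 tall, centred 20 mm from the front edge and the side edges. It lies on the left or right half of the table, the ware board on the other.
- jar: white round jar without lid, loose, 76 mm across, 56 mm tall, wall 5 mm (mouth 66 mm), standing midway across the shelf's width, near its centre. Origin: centre of underside; axes parallel to the shelf's.
- yellow_bowl: small yellow bowl, loose, 80 mm across the rim, 40 mm tall, near the left or the right back corner of the shelf. Origin: centre of underside; axes parallel to the shelf's (-x towards its front edge).
- blue_bowl: small dark blue bowl, loose, 80 mm across the rim, 40 mm tall, near the other back corner of the shelf. Origin: centre of underside; axes parallel to the shelf's (-x towards its front edge).
- lid: white lid, knob up: disc 77 mm across, 5 mm thick; under it a locating rim 54 mm across, 6 mm high, that drops into the jar's mouth; on it a terracotta knob 18 to 20 mm across, 11 to 29 mm above the origin. Origin: centre of the underside of the locating rim; seated, it lies 50 mm above the jar's origin. x, y within 0.1 rad of the board's edges. Starts on the ware board, in a drawn slot.
- prop: loose grey square prop, 28 x 28 mm, 90 mm tall, upright, like the two on the shelf (the short brown tube is not it). Origin: centre of underside; x and y square to its faces; z up. Starts on the ware board, in a drawn slot.
- yellow_beaker: yellow and white beaker, 54 mm across, 70 mm tall, straight wall 4 mm thick, open top: upper 44 mm yellow, below white. Origin: centre of underside; z up; x, y within 0.1 rad of the board's edges. Starts on the ware board, in a drawn slot.
- blue_beaker: blue and white beaker, 54 mm across, 70 mm tall, straight wall 4 mm thick, open top: upper 44 mm dark blue, below white. Origin: centre of underside; z up; x, y within 0.1 rad of the board's edges. Starts on the ware board, in a drawn slot.
- cone_pack: cone pack: terracotta bar 24 mm (x) by 70 mm (y), 18 mm high, gripped across its 24 mm, with a row of three slim pastel cones along y on top, 45 mm tall in all. Origin: centre of the bar's underside; z up. Starts on the ware board, in a drawn slot.
- green_beaker: green and white beaker, 54 mm across, 70 tall; not for this firing: stays. Origin: centre of underside. The wooden ware board (20 mm thick) holds 8 pieces in 9 slots 85 (x) by 95 mm (y) apart, edges within 0.1 rad of this piece's axes; two more that stay are a brown tube 38 across, 45 tall, and a terracotta bud vase 54 across, 92 tall.
There are look-alikes about, which are no part of the job. Of the things like the prop, leave any that is purple or turquoise; of the rest the larger one is meant.

How it is judged:
By the outcome, as a careful person would: the job done as asked, in the order asked, and still so for the second after the job is handed in, with the robot touching nothing.
It also fails if it takes over 144 s, if anything falls off the work surface, if the arm or the gripper's body presses on something with over 40 N, if the wrist force passes 120 N, or if a joint passes its speed limit or range.

## Working session

There is one attempt and no reset: what is moved stays moved. The work goes in short steps, Python scripts to look and compute and a tool call to move; the robot and the scene stay as the last step left them, time stands still between calls to the robot, and variables do not carry over. Pictures are saved under pics/ and viewed, at most 14 in all, crops included, and the job is handed in when it is done.

Besides the shell and the picture viewer there is one more tool, called after ">>>" as name(argument=value, ...), one argument or row to a line, values as JSON. apply_moves: Moves the arm, as the interface text tells. Its arguments: {"type":"object","properties":{"commands":{"type":"array"}},"required":["commands"]}

```bash
mkdir -p pics
cat > h.py <<'E'
from bench import *
import numpy as np, cv2
def snap(cam,name=None):
    s=snapshot(cam)
    if name: cv2.imwrite(f'pics/{name}.png',s['pixels'][:,:,::-1])
    return s
def ray(s,px):
    f=192/np.tan(np.radians(s['vertical_fov'])/2)
    R=cv2.Rodrigues(np.array(s['rvec'],float))[0];t=np.array(s['tvec'],float).ravel()
    d=R.T@np.array([(px[0]-s['cx'])/f,(px[1]-s['cy'])/f,1]); return -R.T@t,d
def at(s,px,z):
    o,d=ray(s,px); return (o+d*(z-o[2])/d[2])
def proj(s,P):
    f=192/np.tan(np.radians(s['vertical_fov'])/2)
    R=cv2.Rodrigues(np.array(s['rvec'],float))[0];t=np.array(s['tvec'],float).ravel()
    c=R@np.array(P,float)+t; return np.array([s['cx']+f*c[0]/c[2],s['cy']+f*c[1]/c[2]])
E
python3 - <<'E'
from h import *
np.set_printoptions(precision=4,suppress=True)
o=get_obs();print({k:np.round(v,4) for k,v in o.items()})
try: print(grip_point_offset)
except Exception as e: print(e)
for c in('scene','top'):
    s=snap(c,c+'0');print(c,s['vertical_fov'],s['cx'],s['cy'],'cam',ray(s,(256,192)))
    for q in 'shelf jar yellow_bowl blue_bowl lid prop yellow_beaker blue_beaker cone_pack green_beaker'.split():
        p=place_of(c,q);m=masks_of(c,q)
        print(q,[(np.round(d['pixel']),round(d['score'],2)) for d in p][:4],[(np.round(d['extent']).tolist(),round(d['score'],2)) for d in m][:4])
E
```

```text
{'time': np.float64(0.0), 'joint_positions': array([-1.3381,  0.0879,  1.3723,  0.    ,  1.6836, -0.1031]), 'qvel': array([ 0.0003,  0.0022,  0.0003,  0.    ,  0.001 , -0.0001]), 'joint_torque': array([ -0.0008, -34.0187, -30.2423,   0.0717,   0.0331,  -0.0002]), 'tool_pos': array([ 0.1811, -0.5187,  0.1716]), 'ee_rot': array([-3.1394, -0.0002,  0.3358]), 'wrist_force': array([0.43  , 0.1841, 0.0612]), 'wrist_torque': array([ 0.0037, -0.0007,  0.0029]), 'finger_force': np.float64(0.0), 'width': np.float64(0.0942)}
0.0188
scene 55.479664642163314 246.7797221672758 196.3153976419206 cam (array([ 1.0512, -0.5398,  0.86  ]), array([-0.3928,  0.5748, -0.7184]))
shelf [(array([175., 256.]), 0.8), (array([248., 151.]), 0.2)] [([91.0, 183.0, 254.0, 329.0], 0.83)]
jar [(array([174., 256.]), 0.85)] [([159.0, 235.0, 189.0, 263.0], 0.81)]
yellow_bowl [(array([221., 253.]), 0.94)] [([211.0, 231.0, 242.0, 257.0], 0.92), ([274.0, 161.0, 285.0, 188.0], 0.33)]
blue_bowl [(array([161., 294.]), 0.57), (array([174., 255.]), 0.51)] [([141.0, 273.0, 172.0, 308.0], 0.78)]
lid [(array([242., 190.]), 0.78), 
[... 1078 characters left out ...]
234., 204.]), 0.81)] []
prop [(array([189., 130.]), 0.73), (array([188., 170.]), 0.63), (array([ 98., 164.]), 0.61), (array([231., 131.]), 0.52)] [([73.0, 150.0, 102.0, 170.0], 0.73), ([181.0, 119.0, 192.0, 134.0], 0.62), ([225.0, 119.0, 237.0, 136.0], 0.55), ([211.0, 161.0, 241.0, 173.0], 0.42)]
yellow_beaker [(array([230., 240.]), 0.96)] [([218.0, 229.0, 241.0, 256.0], 0.67)]
blue_beaker [(array([151., 250.]), 0.56), (array([346., 212.]), 0.46)] [([133.0, 239.0, 162.0, 260.0], 0.75), ([176.0, 160.0, 196.0, 175.0], 0.25)]
cone_pack [(array([228., 168.]), 0.74)] [([213.0, 162.0, 240.0, 174.0], 0.55)]
green_beaker [] [([176.0, 236.0, 203.0, 255.0], 0.69), ([216.0, 228.0, 241.0, 254.0], 0.36)]
```

Run:
```python
import cv2
a=cv2.imread('pics/top0.png');cv2.imwrite('pics/top0b.png',cv2.resize(a[80:320,50:450],None,fx=2,fy=2,interpolation=cv2.INTER_CUBIC))
a=cv2.imread('pics/scene0.png');cv2.imwrite('pics/scene0b.png',cv2.resize(a[110:340,80:345],None,fx=2.6,fy=2.6,interpolation=cv2.INTER_CUBIC))
```

```text
(no output)
```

View pics/top0b.png

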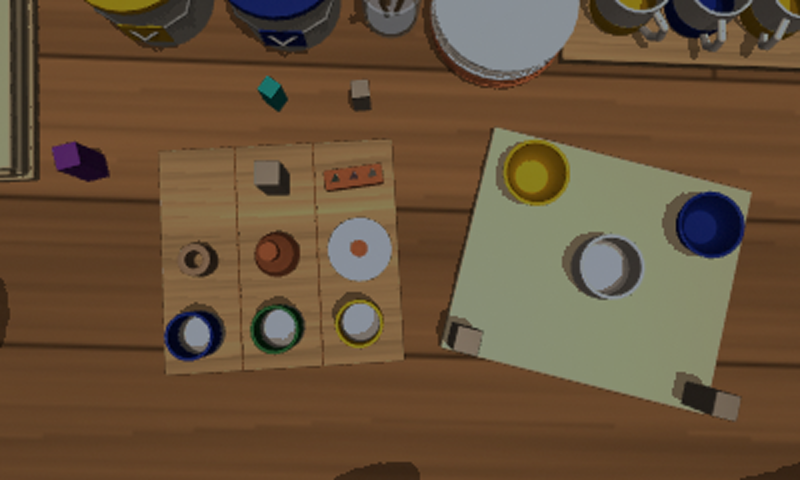

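View pics/scene0b.png

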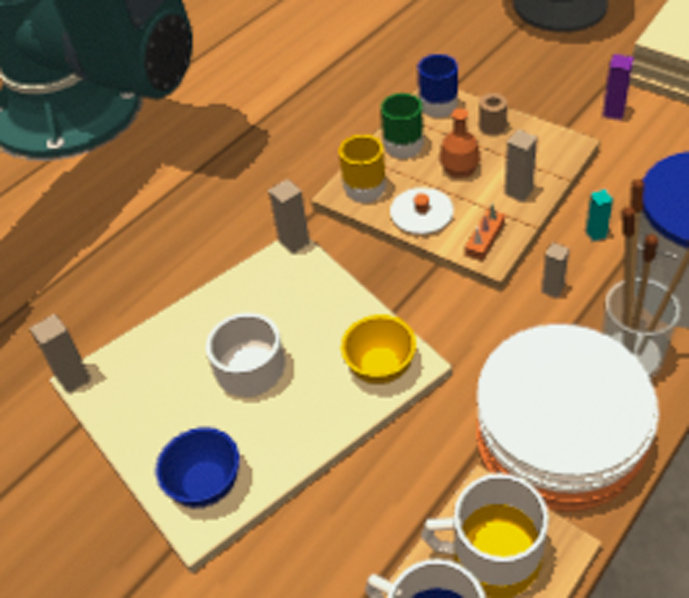

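The top view shows the shelf on the right with the yellow bowl at the back left, full-frame (318,166), the blue bowl at the back right (405,192), and the jar at (354,213). The ware board is on the left.

Candidates for the prop (full-frame top view):
- Grey prop on the board: (184,167)
- Small grey block off the board: (230,128)
- Turquoise block: (186,127)
- Purple block: (83,160)
- Brown tube: (148,210)
- The two fixed shelf props

By the description I choose the large grey one in the board slot. The scene crop confirms that it is full size.

```bash
cat > fit.py <<'E'
from h import *
from scipy.ndimage import map_coordinates
from scipy.optimize import minimize
def grads(s,sig=1.0):
    im=cv2.GaussianBlur(s['pixels'].astype(np.float32),(0,0),sig)
    return [(cv2.Sobel(im[:,:,c],cv2.CV_32F,1,0),cv2.Sobel(im[:,:,c],cv2.CV_32F,0,1)) for c in range(3)]
def circ(r,z,n=72):
    a=np.linspace(0,2*np.pi,n,endpoint=False);return np.c_[r*np.cos(a),r*np.sin(a),0*a+z]
def rect(lx,ly,z,n=40):
    c=np.array([[1,1],[1,-1],[-1,-1],[-1,1],[1,1]])*[lx/2,ly/2]
    p=np.concatenate([c[i]+np.linspace(.05,.95,n)[:,None]*(c[i+1]-c[i]) for i in range(4)])
    return np.c_[p,0*p[:,0]+z]
def score(p,M,views):
    x,y=p[:2];t=p[2] if len(p)>2 else 0
    R=np.array([[np.cos(t),-np.sin(t)],[np.sin(t),np.cos(t)]])
    P=np.c_[M[:,:2]@R.T+[x,y],M[:,2]]
    tot=0
    for s,g in views:
        u=np.array([proj(s,q) for q in P])
        # tangent per-point by finite difference of small contour step
        T=np.roll(u,-1,0)-np.roll(u,1,0);N=np.c_[-T[:,1],T[:,0]]/(np.linalg.norm(T,axis=1)[:,None]+1e-9)
        best=0
        for gx,gy in g:
            a=map_coordinates(gx,[u[:,1],u[:,0]],order=1);b=map_coordinates(gy,[u[:,1],u[:,0]],order=1)
            best=np.maximum(best,np.abs(a*N[:,0]+b*N[:,1]))
        tot+=np.mean(np.minimum(best,120))
    return -tot
def fit(p0,M,views,rng=.008,rt=.2):
    best=None
    ts=[None] if len(p0)==2 else np.linspace(-rt,rt,9)
    for dx in np.linspace(-rng,rng,9):
        for dy in np.linspace(-rng,rng,9):
            for t in ts:
                p=np.array(p0,float)+([dx,dy] if t is None else [dx,dy,t])
                v=score(p,M,views)
                if best is None or v<best[0]: best=(v,p)
    st=np.vstack([best[1]]+[best[1]+d for d in np.eye(len(p0))*([.0015,.0015,.02][:len(p0)])])
    r=minimize(score,best[1],args=(M,views),method='Nelder-Mead',options=dict(initial_simplex=st,xatol=1e-5,fatol=1e-4))
    return r.x,-r.fun
E
cat > m.py <<'E'
from fit import *
np.set_printoptions(precision=4,suppress=True)
V={c:(lambda s:(s,grads(s)))(snap(c)) for c in('top','scene')}
t=V['top'][0]
full=lambda c:np.array(c)/2+[50,80]
def go(n,px,M,z,yaw=None,**k):
    g=at(t,full(px),z)[:2]; p0=list(g)+([yaw] if yaw is not None else [])
    for nm,v in (('top',[V['top']]),('scene',[V['scene']]),('both',list(V.values()))):
        p,sc=fit(p0,M,v,**k); print(n,nm,p,round(sc,1))
    return p
c=[at(t,full(q),.018)[:2] for q in((493,127),(750,192),(708,410),(443,346))]
print('sides',[np.linalg.norm(c[i]-c[(i+1)%4]) for i in range(4)]);d=c[0]-c[3];yaw=np.arctan2(d[1],d[0])
print('corners',c,'yaw',yaw)
m=proj(t,list(np.mean(c,0))+[.018])
go('shelf',(m-[50,80])*2,rect(.28,.33,.018),.018,yaw,rt=.04)
go('jar',(607,266),np.r_[circ(.038,.074)],.074)
go('ybowl',(537,172),circ(.04,.058),.058)
go('bbowl',(711,224),circ(.04,.058),.058)
go('lid',(360,249),circ(.0385,.031),.031)
go('ybk',(360,323),circ(.027,.09),.09)
go('bbk',(194,335),circ(.027,.09),.09)
go('gbk',(277,328),circ(.027,.09),.09)
go('prop',(267,173),rect(.028,.028,.11),.11,0.)
go('cone',(354,178),rect(.024,.07,.038),.038,0.1)
go('tube',(197,260),circ(.019,.065),.065)
go('lprop',(466,338),rect(.028,.028,.108),.108,yaw,rt=.05)
E
time python3 m.py
```

```text
sides [np.float64(0.3270380932949167), np.float64(0.2709237396050035), np.float64(0.32717366774914325), np.float64(0.2741653537092679)]
corners [array([ 0.7116, -0.0558]), array([ 0.6408, -0.3751]), array([ 0.3754, -0.3205]), array([ 0.4431, -0.0004])] yaw -0.20363631884108058
shelf top [ 0.5419 -0.1871 -0.2171] 116.3
shelf scene [ 0.5449 -0.1882 -0.2262] 116.1
shelf both [ 0.5419 -0.187  -0.2172] 232.2
jar top [ 0.5434 -0.1779] 104.1
jar scene [ 0.5478 -0.189 ] 112.4
jar both [ 0.5439 -0.185 ] 203.0
ybowl top [ 0.6492 -0.1025] 119.3
ybowl scene [ 0.6488 -0.1031] 120.0
ybowl both [ 0.6492 -0.1025] 239.3
bbowl top [ 0.5937 -0.3069] 120.0
bbowl scene [ 0.5937 -0.3089] 120.0
bbowl both [ 0.5937 -0.3069] 240.0
lid top [0.5558 0.1023] 120.0
lid scene [0.5498 0.1043] 120.0
lid both [0.5558 0.1023] 240.0
ybk top [0.4793 0.1031] 110.0
ybk scene [0.472  0.0977] 116.8
ybk both [0.4789 0.1025] 215.3
bbk top [0.4526 0.2852] 119.7
bbk scene [0.4542 0.2836] 107.5
bbk both [0.4531 0.2844] 226.3
gbk top [0.4647 0.1877] 119.1
gbk scene [0.4631 0.1901] 105.9
gbk both [0.4646 0.1897] 224.2
prop top [0.6322 0.2048 0.0321] 85.5
prop scene [0.6331 0.2037 0.0644] 108.2
prop both [0.6325 0.2044 0.0759] 192.9
cone top [0.641  0.114  0.1677] 86.6
cone scene [0.6438 0.1138 0.1441] 117.4
cone both [0.6411 0.1141 0.1694] 202.4
tube top [0.5361 0.2789] 103.1
tube scene [0.5418 0.2853] 98.2
tube both [0.5376 0.2816] 190.2
lprop top [ 0.4591 -0.0208 -0.2239] 105.0
lprop scene [ 0.4579 -0.0202 -0.3149] 118.8
lprop both [ 0.459  -0.0208 -0.243 ] 222.7
real	1m23.117s
user	1m20.923s
sys	0m0.211s
```

```bash
sed -i 's/tot+=np.mean(np.minimum(best,120))/tot+=np.mean(np.sqrt(best))/; s/u=np.array(\[proj(s,q) for q in P\])/u=projv(s,P)/' fit.py
cat >> h.py <<'E'
def projv(s,P):
    f=192/np.tan(np.radians(s['vertical_fov'])/2)
    K=np.array([[f,0,s['cx']],[0,f,s['cy']],[0,0,1.]])
    return cv2.projectPoints(np.array(P,float),np.array(s['rvec'],float),np.array(s['tvec'],float),K,None)[0][:,0]
E
python3 m.py
```

```text
sides [np.float64(0.3270380932949167), np.float64(0.2709237396050035), np.float64(0.32717366774914325), np.float64(0.2741653537092679)]
corners [array([ 0.7116, -0.0558]), array([ 0.6408, -0.3751]), array([ 0.3754, -0.3205]), array([ 0.4431, -0.0004])] yaw -0.20363631884108058
shelf top [ 0.5423 -0.187  -0.2197] 12.4
shelf scene [ 0.5423 -0.1862 -0.2164] 15.5
shelf both [ 0.5423 -0.1867 -0.2187] 27.8
jar top [ 0.5413 -0.1789] 11.3
jar scene [ 0.544  -0.1902] 13.4
jar both [ 0.5463 -0.1857] 23.7
ybowl top [ 0.6517 -0.101 ] 13.1
ybowl scene [ 0.6512 -0.1009] 17.5
ybowl both [ 0.6513 -0.1009] 30.6
bbowl top [ 0.5957 -0.3068] 15.5
bbowl scene [ 0.599  -0.3096] 20.0
bbowl both [ 0.5962 -0.3077] 34.8
lid top [0.5567 0.1038] 14.3
lid scene [0.5557 0.1049] 18.3
lid both [0.5564 0.1041] 32.5
ybk top [0.4793 0.103 ] 11.4
ybk scene [0.4737 0.0963] 12.4
ybk both [0.4787 0.1028] 23.1
bbk top [0.4524 0.2852] 14.4
bbk scene [0.4535 0.2836] 16.2
bbk both [0.4527 0.2849] 30.5
gbk top [0.464  0.1881] 13.8
gbk scene [0.4636 0.1897] 15.0
gbk both [0.464  0.1887] 28.6
prop top [0.6336 0.2057 0.0431] 10.2
prop scene [0.6321 0.2049 0.053 ] 11.9
prop both [0.6328 0.2056 0.0431] 22.0
cone top [0.6404 0.1138 0.1607] 9.3
cone scene [0.6422 0.115  0.1524] 13.5
cone both [0.6412 0.1144 0.169 ] 22.5
tube top [0.5369 0.2812] 11.8
tube scene [0.543  0.2832] 10.6
tube both [0.537  0.2817] 21.9
lprop top [ 0.4567 -0.0204 -0.1051] 11.2
lprop scene [ 0.4565 -0.0192 -0.1831] 13.5
lprop both [ 0.4566 -0.0201 -0.1296] 24.6
```

```bash
cat > m2.py <<'E'
from fit import *
np.set_printoptions(precision=4,suppress=True)
V={c:(lambda s:(s,grads(s,.8)))(snap(c)) for c in('top','scene')}
J=np.r_[circ(.038,.074),circ(.033,.074)]; B=np.r_[circ(.027,.09),circ(.023,.09)]
sh=rect(.28,.33,.018)
for n,g,M in(('jar',(.545,-.186),J),('ybk',(.478,.102),B),('bbk',(.4527,.285),B),('knob',(.5564,.1041),circ(.0095,.049))):
    for nm,v in (('top',[V['top']]),('scene',[V['scene']]),('both',list(V.values()))):
        p,sc=fit(g,M,v,rng=.006); print(n,nm,p,round(sc,2))
t=-.2187;R=np.array([[np.cos(t),-np.sin(t)],[np.sin(t),np.cos(t)]])
out=[]
for c,x0,y0,z in(('top',210,140,3.6),('scene',85,160,3.6)):
    s=V[c][0];im=cv2.resize(s['pixels'][y0:y0+150,x0:x0+(220 if c=='top' else 180)],None,fx=z,fy=z,interpolation=cv2.INTER_CUBIC)[:,:,::-1].copy()
    def dr(M,p,col,rot=0):
        P=np.c_[(M[:,:2]@R.T if rot else M[:,:2])+p,M[:,2]]
        for u in projv(s,P): cv2.circle(im,tuple(int(a) for a in ((u-[x0,y0]+.5)*z)),1,col,-1)
    dr(circ(.038,.074),(.5463,-.1857),(0,0,255)); dr(circ(.038,.018),(.5463,-.1857),(0,255,0)); dr(sh,(.5423,-.1867),(255,0,255),1)
    dr(circ(.04,.058),(.6513,-.1009),(0,0,255));dr(circ(.04,.058),(.5962,-.3077),(0,0,255))
    dr(circ(.0385,.031),(.5564,.1041),(0,0,255));dr(circ(.027,.09),(.4787,.1028),(0,0,255))
    cv2.imwrite(f'pics/ov_{c}.png',im)
E
python3 m2.py
```

```text
jar top [ 0.5434 -0.1847] 12.15
jar scene [ 0.5462 -0.1874] 15.08
jar both [ 0.5444 -0.1864] 26.38
ybk top [0.4707 0.0992] 12.42
ybk scene [0.4758 0.0989] 13.15
ybk both [0.4753 0.098 ] 24.47
bbk top [0.4519 0.2861] 14.73
bbk scene [0.4509 0.2872] 15.76
bbk both [0.4513 0.2863] 30.36
knob top [0.5565 0.104 ] 17.36
knob scene [0.5567 0.1045] 19.33
knob both [0.5566 0.1041] 36.67
```

View pics/ov_top.png

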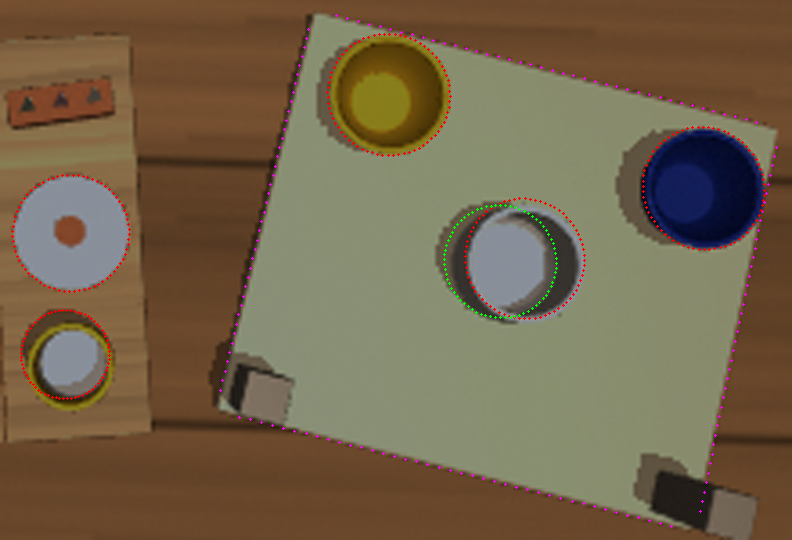

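View pics/ov_scene.png

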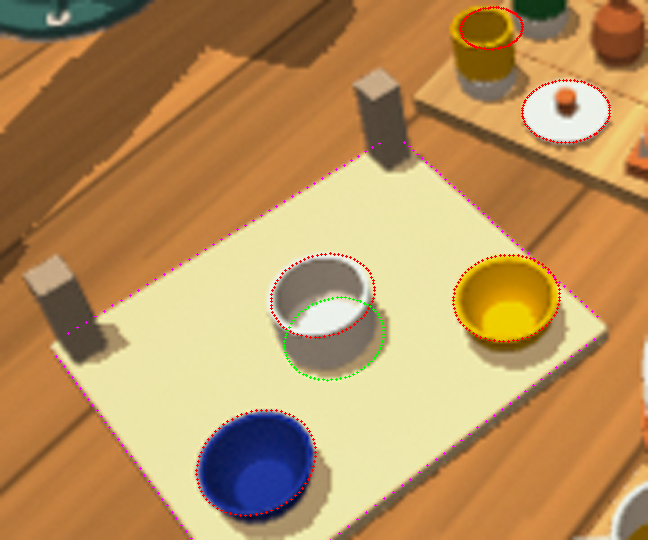

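The overlays fit the shelf, both bowls, the lid and the jar to 1–2 mm. The yellow beaker's rim is off: it really lies at overlay px (70,366), so I'll refit that while starting the move.

Run:
```python
from fit import *
np.set_printoptions(precision=4,suppress=True)
V={c:(lambda s:(s,grads(s,.8)))(snap(c)) for c in('top','scene')}
for g,M in(((.4712,.0993),circ(.027,.09)),((.4712,.0993),np.r_[circ(.027,.09),circ(.023,.09)])):
    for nm,v in (('top',[V['top']]),('scene',[V['scene']]),('both',list(V.values()))):
        print(nm,*fit(g,M,v,rng=.004))
```

```text
top [0.4748 0.0976] 10.778018173201728
scene [0.4733 0.0969] 13.34574679787718
both [0.4744 0.0975] 23.95272831416232
top [0.4707 0.0992] 12.423720012349179
scene [0.4758 0.0988] 13.132661736930276
both [0.4706 0.0998] 24.607996924336724
```

>>> apply_moves(
  commands=[
    [0, 0, -0.067, 0.023, 0.04, 0, 100],
    [0, 0, -0.134, 0.046, 0.08, 0, 80],
    [0, 0, -0.201, 0.069, 0.12, 0, 60],
    [0, 0, -0.268, 0.092, 0.16, 0, 45],
    [0, 0, -0.336, 0.115, 0.2, 0, 45],
  ],
)

```text
time: 3.0
tool_pos: [0.2968, -0.3177, 0.1729]
ee_rot: [3.141, -0.001, -0.004]
wrist_force: [1.3, -0.6, 0.3]
width: 0.0656
finger_force: 0.0
```

>>> apply_moves(
  commands=[
    [0, 0, 0, 0.023, 0.04, 0, 45],
    [0, 0, 0, 0.046, 0.08, 0, 45],
    [0, 0, 0, 0.069, 0.12, 0, 45],
    [0, 0, 0, 0.092, 0.16, 0, 45],
    [0, 0, 0, 0.115, 0.2, 0, 45],
  ],
)

```text
time: 3.5
tool_pos: [0.4119, -0.1176, 0.1732]
ee_rot: [3.141, -0.001, -0.0]
wrist_force: [1.2, -1.2, -0.0]
width: 0.0424
finger_force: 0.0
```

>>> apply_moves(
  commands=[
    [0, 0, 0, 0.024, 0.037, 0, 45],
    [0, 0, 0, 0.048, 0.074, 0, 45],
    [0, 0, 0, 0.072, 0.111, 0, 45],
    [0, 0, 0, 0.096, 0.148, 0, 45],
    [0, 0, 0, 0.12, 0.185, 0, 45],
  ],
)

```text
time: 4.0
tool_pos: [0.532, 0.0675, 0.173]
ee_rot: [3.141, -0.001, 0.0]
wrist_force: [0.3, 0.2, 0.3]
width: 0.0423
finger_force: 0.0
```

>>> apply_moves(
  commands=[
    [0, 0, 0, 0.0255, 0.038, 0, 45],
    [0, 0, 0, 0.0255, 0.038, -0.03, 45],
    [0, 0, 0, 0.0255, 0.038, -0.06, 45],
    [0, 0, 0, 0.0255, 0.038, -0.09, 45],
    [0, 0, 0, 0.0255, 0.038, -0.1, 45],
  ],
)

```text
time: 4.5
tool_pos: [0.5542, 0.1037, 0.0688]
ee_rot: [3.141, 0.007, 0.0]
wrist_force: [0.4, -0.4, -0.7]
width: 0.0423
finger_force: 0.0
```

Run:
```python
from h import *
s=snap('scene');cv2.imwrite('pics/l1.png',cv2.resize(s['pixels'][110:240,190:330,::-1],None,fx=4,fy=4,interpolation=cv2.INTER_CUBIC));print(get_obs()['tool_pos'],get_obs()['ee_rot'])
```

```text
[0.55412839 0.10353476 0.06867575] [ 3.14084380e+00  7.22852198e-03 -4.15501639e-05]
```

View pics/l1.png

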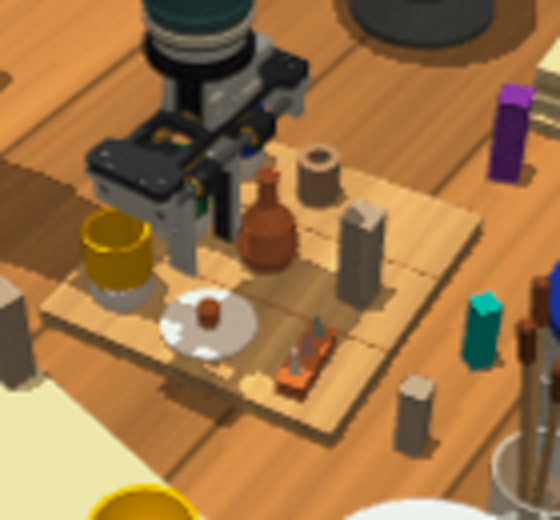

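Run:
```python
from h import *
s=snap('scene')
f=lambda P:((proj(s,P)-[190,110])*4).round()
p=get_obs()['tool_pos']
for P in (p,p+[0,.021,0],p-[0,.021,0],p-[0,.033,0],p+[0,.033,0],(.5564,.1041,.049),(.5564,.1041,.031)): print(f(P))
```

```text
[204. 285.]
[220. 269.]
[188. 301.]
[179. 310.]
[229. 261.]
[206. 305.]
[207. 321.]
```

Run:
```python
from h import *
o=get_obs();p=o['tool_pos'];print(p,o['width'])
ims=[]
for c in('scene','top'):
    s=snap(c);b=s['pixels'][:,:,::-1].copy()
    u=proj(s,p).astype(int);x0,y0=u[0]-35,u[1]-55
    im=cv2.resize(b[y0:y0+85,x0:x0+65],None,fx=6,fy=6,interpolation=cv2.INTER_CUBIC)
    for P,col in((p,(0,0,255)),(p+[0,.021,0],(0,255,0)),(p-[0,.021,0],(0,255,0)),(p+[0,.021,.0188],(255,0,255)),(p-[0,.021,-.0188],(255,0,255)),(np.array([.5564,.1041,.049]),(255,255,0))):
        q=((proj(s,P)-[x0,y0]+.5)*6).astype(int);cv2.circle(im,tuple(int(a) for a in q),4,col,-1)
    ims.append(im)
cv2.imwrite('pics/l2.png',np.hstack(ims))
```

```text
[0.5553325  0.10355777 0.0709538 ] 0.0421745480833509
```

View pics/l2.png

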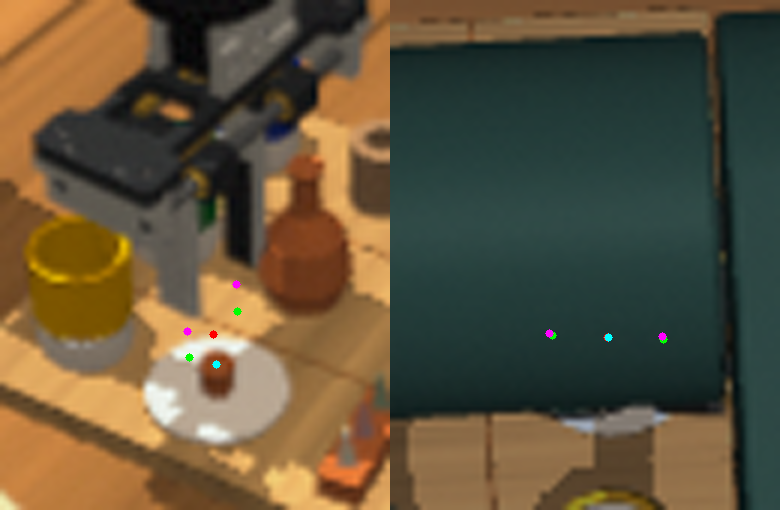

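The visible fingertips, at left-panel px (178,312) and (247,265), sit about 30 mm above where the TCP projects. I'll close the fingers in the air to see whether they extend as they shut.

>>> apply_moves(
  commands=[
    [0, 0, 0, 0, 0, 0, 20],
    [0, 0, 0, 0, 0, 0, 0],
    [0, 0, 0, 0, 0, 0, 0],
    [0, 0, 0, 0, 0, 0, 0],
    [0, 0, 0, 0, 0, 0, 0],
  ],
)

```text
time: 5.2
tool_pos: [0.5569, 0.1037, 0.0731]
ee_rot: [3.142, -0.0, -0.0]
wrist_force: [0.5, 0.2, 0.1]
width: 0.0057
finger_force: 0.0
```

Run:
```python
from h import *
o=get_obs();p=o['tool_pos'];print(p,o['width'],o['ee_rot'],o['joint_positions'])
s=snap('scene');b=s['pixels'][:,:,::-1].copy()
u=proj(s,p).astype(int);x0,y0=u[0]-35,u[1]-55
im=cv2.resize(b[y0:y0+85,x0:x0+65],None,fx=6,fy=6,interpolation=cv2.INTER_CUBIC)
for P,col in((p,(0,0,255)),(p+[0,0,.0188],(255,0,255)),(np.array([.5564,.1041,.049]),(255,255,0))):
    q=((proj(s,P)-[x0,y0]+.5)*6).astype(int);cv2.circle(im,tuple(int(a) for a in q),4,col,-1)
cv2.imwrite('pics/l3.png',im)
```

```text
[0.55686584 0.10368248 0.07307309] 0.00568365308888643 [ 3.14153824e+00 -4.43678854e-04 -2.38603727e-04] [ 8.40537018e-02  1.63241027e-01  1.48531902e+00 -9.18574916e-05
  1.49259509e+00  1.65509580e+00]
```

View pics/l3.png

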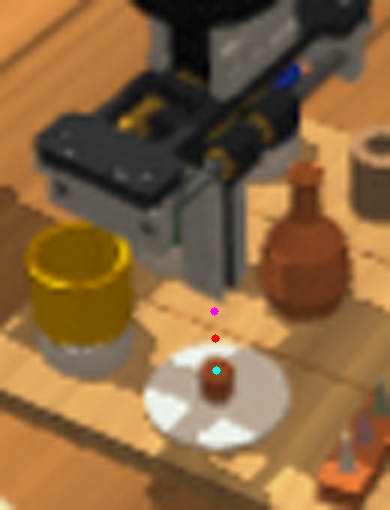

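The tips stay about 30 mm up-image of the TCP even when closed. One view cannot tell a height offset from a horizontal one, so I'll move to where both cameras see the tips and triangulate.

>>> apply_moves(
  commands=[
    [0, 0, 0, 0, 0, 0.04, 0],
    [0, 0, 0, 0, 0, 0.08, 0],
    [0, 0, 0, 0, 0, 0.107, 0],
    [0, 0, 0, 0, 0.045, 0.107, 0],
    [0, 0, 0, 0, 0.09, 0.107, 0],
  ],
)

```text
time: 5.75
tool_pos: [0.5579, 0.1939, 0.1819]
ee_rot: [-3.141, -0.004, -0.004]
wrist_force: [0.7, 0.1, 0.2]
width: 0.0001
finger_force: 0.0
```

>>> apply_moves(
  commands=[
    [0, 0, 0, 0, 0.04, 0, 0],
    [0, 0, 0, 0, 0.08, 0, 0],
    [0, 0, 0, 0, 0.12, 0, 0],
    [0, 0, 0, 0, 0.16, 0, 0],
    [0, 0, 0, 0, 0.19, 0, 0],
  ],
)

```text
time: 6.25
tool_pos: [0.5561, 0.3862, 0.1793]
ee_rot: [-3.142, 0.001, 0.001]
wrist_force: [0.2, -0.3, 0.4]
width: 0.0002
finger_force: 0.0
```

>>> apply_moves(
  commands=[
    [0, 0, 0, 0, 0, 0, 0],
    [0, 0, 0, 0, 0, 0, 0],
    [0, 0, 0, 0, 0, 0, 0],
    [0, 0, 0, 0, 0, 0, 0],
    [0, 0, 0, 0, 0, 0, 0],
  ],
)

```text
time: 6.75
tool_pos: [0.5571, 0.3825, 0.1803]
ee_rot: [3.142, -0.0, -0.002]
wrist_force: [-0.3, -0.1, -0.8]
width: 0.0007
finger_force: 0.0
```

Run:
```python
from h import *
o=get_obs();p=o['tool_pos'];print(p,o['width'],o['ee_rot'])
ims=[]
for c in('scene','top'):
    s=snap(c,'tri_'+c);b=s['pixels'][:,:,::-1].copy()
    u=proj(s,p);print(c,u);x0,y0=np.maximum(u.astype(int)-[45,60],0);print(x0,y0)
    im=np.zeros((600,400,3),np.uint8);q=cv2.resize(b[y0:y0+120,x0:x0+80],None,fx=5,fy=5,interpolation=cv2.INTER_CUBIC);im[:q.shape[0],:q.shape[1]]=q
    for P,col in((p,(0,0,255)),(p+[0,0,.0188],(255,0,255))):
        q=((proj(s,P)-[x0,y0]+.5)*5).astype(int);cv2.circle(im,tuple(int(a) for a in q),3,col,-1)
    ims.append(im)
cv2.imwrite('pics/l4.png',np.hstack(ims))
```

```text
[0.55714017 0.38249157 0.18027032] 0.000714862037589871 [ 3.14158605e+00 -4.64717935e-04 -1.89272304e-03]
scene [290.52988421 109.21396793]
245 49
top [ 85.14246384 195.67593139]
40 135
```

View pics/l4.png

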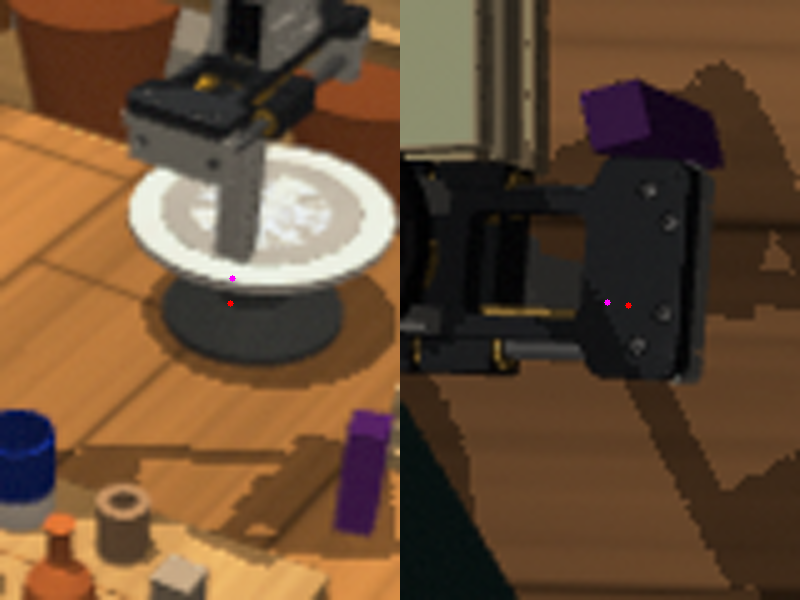

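Run:
```python
from h import *
p=get_obs()['tool_pos'];np.set_printoptions(precision=1,suppress=True)
for c in('top','scene'):
    s=snap(c);o={'top':(40,135,400),'scene':(245,49,0)}[c]
    for d in((0,0,0),(0,0,.031),(-.02,.027,0)):
        print(c,d,[((proj(s,p+np.array(d)+b)-o[:2]+.5)*5+[o[2],0]) for b in((0,0,0),(.0375,-.0885,.097),(-.0375,-.0885,.097),(.0375,-.0885,.15),(-.0375,-.0885,.15))])
```

```text
top (0, 0, 0) [array([627.4, 306.2]), array([775.4, 184.4]), array([762. , 401.2]), array([718.6, 160.9]), array([703.3, 396.8])]
top (0, 0, 0.031) [array([593. , 299.9]), array([743.3, 171.1]), array([728.9, 398.7]), array([680.5, 145.2]), array([664. , 393.8])]
top (-0.02, 0.027, 0) [array([554.6, 354.8]), array([693. , 239.4]), array([678.6, 457.6]), array([628.7, 220.7]), array([612.3, 458.2])]
scene (0, 0, 0) [array([230.3, 303.4]), array([219.7, 251.4]), array([112.8, 213.5]), array([226.1, 168.9]), array([115.2, 131.9])]
scene (0, 0, 0.031) [array([233.8, 262.2]), array([223.4, 203.9]), array([114.2, 166.5]), array([230.1, 117.6]), array([116.6,  81.4])]
scene (-0.02, 0.027, 0) [array([225.3, 275.4]), array([214.3, 221. ]), array([109.8, 184.7]), array([220.4, 139.2]), array([112. , 103.8])]
```

The top view rules out a horizontal shift. The gripper looks about 30 mm higher than the reported TCP. I'll settle this by approaching the knob gradually, watching force and picture.

>>> apply_moves(
  commands=[
    [0, 0, 0, 0, -0.045, 0, 0],
    [0, 0, 0, 0, -0.09, 0, 20],
    [0, 0, 0, 0, -0.135, 0, 40],
    [0, 0, 0, 0, -0.18, 0, 45],
    [0, 0, 0, 0, -0.225, 0, 45],
  ],
)

```text
time: 7.45
tool_pos: [0.5565, 0.157, 0.18]
ee_rot: [3.141, -0.001, 0.0]
wrist_force: [1.1, 0.2, 0.8]
width: 0.029
finger_force: 0.0
```

>>> apply_moves(
  commands=[
    [0, 0, 0, 0, -0.045, 0, 45],
    [0, 0, 0, 0, -0.054, -0.04, 45],
    [0, 0, 0, 0, -0.054, -0.08, 45],
    [0, 0, 0, 0, -0.054, -0.12, 45],
    [0, 0, 0, 0, -0.054, -0.14, 45],
  ],
)

```text
time: 7.95
tool_pos: [0.554, 0.104, 0.0357]
ee_rot: [3.141, 0.006, -0.001]
wrist_force: [-0.7, -0.5, 0.1]
width: 0.0424
finger_force: 0.0
```

>>> apply_moves(
  commands=[
    [0, 0, 0, 0, 0, 0, 45],
    [0, 0, 0, 0, 0, 0, 45],
    [0, 0, 0, 0, 0, 0, 45],
    [0, 0, 0, 0, 0, 0, 45],
    [0, 0, 0, 0, 0, 0, 45],
  ],
)

```text
time: 8.45
tool_pos: [0.5578, 0.1049, 0.0415]
ee_rot: [-3.141, -0.003, -0.0]
wrist_force: [0.1, -0.0, -0.2]
width: 0.0425
finger_force: 0.0
```

```bash
cat > look.py <<'E'
import sys
from h import *
# look.py name cam halfw halfh zoom : crop about the TCP with TCP (red) marked
n,c,w,h,k=sys.argv[1],sys.argv[2],*map(int,sys.argv[3:6])
o=get_obs();p=o['tool_pos'];print(o['time'],p,o['width'],o['ee_rot'],o['wrist_force'],o['finger_force'])
s=snap(c);u=proj(s,p);x0,y0=np.maximum(u.astype(int)-[w,h],0)
im=cv2.resize(s['pixels'][y0:y0+2*h,x0:x0+2*w,::-1],None,fx=k,fy=k,interpolation=cv2.INTER_CUBIC)
cv2.circle(im,tuple(int(a) for a in (u-[x0,y0]+.5)*k),3,(0,0,255),-1)
cv2.imwrite(f'pics/{n}.png',im)
E
python3 look.py k1 scene 35 45 6
```

```text
8.45 [0.55784561 0.10485361 0.04151813] 0.04247787925855342 [-3.14142907e+00 -3.01416502e-03 -1.06640572e-04] [ 0.10784208 -0.00383209 -0.19397132] 0.0
```

View pics/k1.png

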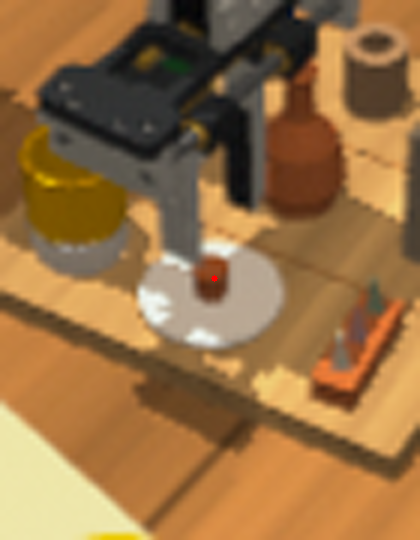

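The tips, mid (215,235), still look about 30 mm above the TCP mark (213,278). I'll close at a reported z of 0.033, which is harmless either way.

>>> apply_moves(
  commands=[
    [0, 0, 0, 0, 0, -0.004, 45],
    [0, 0, 0, 0, 0, -0.007, 30],
    [0, 0, 0, 0, 0, -0.007, 15],
    [0, 0, 0, 0, 0, -0.007, 5],
    [0, 0, 0, 0, 0, -0.007, 5],
  ],
)

```text
time: 9.0
tool_pos: [0.5567, 0.1047, 0.0328]
ee_rot: [3.142, 0.0, -0.0]
wrist_force: [1.0, 0.6, 0.7]
width: 0.0134
finger_force: 0.0
```

>>> apply_moves(
  commands=[
    [0, 0, 0, 0, 0, 0, 5],
    [0, 0, 0, 0, 0, 0, 5],
    [0, 0, 0, 0, 0, 0, 5],
    [0, 0, 0, 0, 0, 0, 5],
    [0, 0, 0, 0, 0, 0, 5],
  ],
)

```text
time: 9.5
tool_pos: [0.5568, 0.1047, 0.0328]
ee_rot: [3.142, -0.0, -0.0]
wrist_force: [0.1, 0.2, 0.1]
width: 0.0045
finger_force: 0.0
```

Confirmed: no grasp, so the real tips are well above the reported TCP. I'll touch the knob's top (z=0.049) gently with the shut fingers to calibrate.

>>> apply_moves(
  commands=[
    [0, 0, 0, 0, 0, -0.003, 5],
    [0, 0, 0, 0, 0, -0.006, 5],
    [0, 0, 0, 0, 0, -0.008, 5],
    [0, 0, 0, 0, 0, -0.009, 5],
    [0, 0, 0, 0, 0, -0.01, 5],
  ],
)

```text
time: 10.0
tool_pos: [0.5567, 0.1047, 0.0226]
ee_rot: [3.141, 0.0, -0.0]
wrist_force: [-0.0, -0.3, -0.2]
width: 0.0046
finger_force: 0.0
```

>>> apply_moves(
  commands=[
    [0, 0, 0, 0, 0, -0.0005, 5],
    [0, 0, 0, 0, 0, -0.001, 5],
    [0, 0, 0, 0, 0, -0.0015, 5],
    [0, 0, 0, 0, 0, -0.002, 5],
    [0, 0, 0, 0, 0, -0.002, 5],
  ],
)

```text
time: 10.5
tool_pos: [0.5567, 0.1047, 0.0208]
ee_rot: [3.141, 0.0, -0.0]
wrist_force: [-0.3, 0.6, -0.6]
width: 0.0046
finger_force: 0.0
```

>>> apply_moves(
  commands=[
    [0, 0, 0, 0, 0, -0.0005, 5],
    [0, 0, 0, 0, 0, -0.001, 5],
    [0, 0, 0, 0, 0, -0.0015, 5],
    [0, 0, 0, 0, 0, -0.002, 5],
    [0, 0, 0, 0, 0, -0.002, 5],
  ],
)

```text
time: 11.0
tool_pos: [0.5566, 0.1047, 0.0187]
ee_rot: [3.141, 0.0, -0.0]
wrist_force: [0.1, 0.6, -0.4]
width: 0.0049
finger_force: 0.0
```

```bash
python3 look.py k2 scene 30 40 7
```

```text
11.0 [0.55664069 0.10469191 0.01868323] 0.004882140107504364 [ 3.14148157e+00  2.30456203e-04 -2.39292305e-04] [ 0.05919095  0.62120707 -0.40376199] 0.0
```

View pics/k2.png

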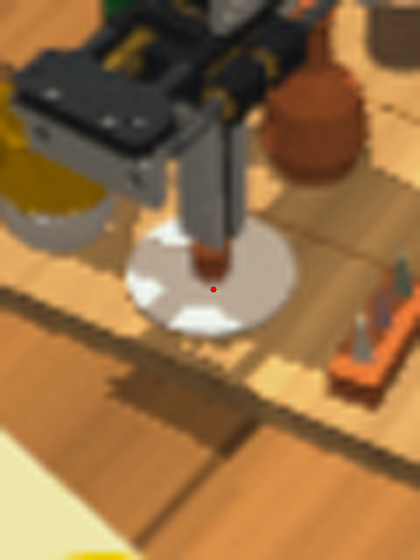

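The tips at (208,243) are within a few mm of the knob's top at about (210,242); continue the touch.

>>> apply_moves(
  commands=[
    [0, 0, 0, 0, 0, -0.0005, 5],
    [0, 0, 0, 0, 0, -0.001, 5],
    [0, 0, 0, 0, 0, -0.0015, 5],
    [0, 0, 0, 0, 0, -0.0015, 5],
    [0, 0, 0, 0, 0, -0.0015, 5],
  ],
)

```text
time: 11.55
tool_pos: [0.5567, 0.1047, 0.0173]
ee_rot: [3.141, 0.0, -0.0]
wrist_force: [0.2, 0.4, -0.5]
width: 0.0049
finger_force: 0.0
```

>>> apply_moves(
  commands=[
    [0, 0, 0, 0, 0, -0.0005, 5],
    [0, 0, 0, 0, 0, -0.001, 5],
    [0, 0, 0, 0, 0, -0.0015, 5],
    [0, 0, 0, 0, 0, -0.0015, 5],
    [0, 0, 0, 0, 0, -0.0015, 5],
  ],
)

```text
time: 12.05
tool_pos: [0.5568, 0.1047, 0.0166]
ee_rot: [3.141, -0.0, -0.0]
wrist_force: [-2.6, -0.7, 6.4]
width: 0.0047
finger_force: 2.7
```

Contact came at a reported z of 0.0168, so true tip z = reported + 0.032. I'll use that from here, starting with the knob grasp at true tip 0.034.

>>> apply_moves(
  commands=[
    [0, 0, 0, 0, 0, 0.01, 5],
    [0, 0, 0, 0, 0, 0.012, 30],
    [0, 0, 0, 0, 0, 0.012, 45],
    [0, 0, 0, 0, 0, 0.012, 45],
    [0, 0, 0, 0, 0, 0.012, 45],
  ],
)

```text
time: 12.55
tool_pos: [0.5565, 0.1047, 0.0273]
ee_rot: [3.141, 0.001, -0.0]
wrist_force: [0.7, 0.3, 0.4]
width: 0.0332
finger_force: 0.0
```

>>> apply_moves(
  commands=[
    [0, 0, 0, 0, 0, -0.006, 45],
    [0, 0, 0, 0, 0, -0.012, 45],
    [0, 0, 0, 0, 0, -0.018, 45],
    [0, 0, 0, 0, 0, -0.024, 45],
    [0, 0, 0, 0, 0, -0.0255, 45],
  ],
)

```text
time: 13.05
tool_pos: [0.5558, 0.1046, 0.0008]
ee_rot: [3.141, 0.002, -0.0]
wrist_force: [0.6, -0.2, 0.3]
width: 0.0423
finger_force: 0.0
```

>>> apply_moves(
  commands=[
    [0, 0, 0, 0, 0, 0, 30],
    [0, 0, 0, 0, 0, 0, 10],
    [0, 0, 0, 0, 0, 0, 0],
    [0, 0, 0, 0, 0, 0, 0],
    [0, 0, 0, 0, 0, 0, 0],
  ],
)

```text
time: 13.55
tool_pos: [0.5571, 0.1046, 0.0027]
ee_rot: [3.141, -0.001, -0.0]
wrist_force: [-0.4, 0.4, 0.8]
width: 0.0176
finger_force: 30.0
```

>>> apply_moves(
  commands=[
    [0, 0, 0, 0, 0, 0, 0],
    [0, 0, 0, 0, 0, 0, 0],
    [0, 0, 0, 0, 0, 0, 0],
    [0, 0, 0, 0, 0, 0, 0],
    [0, 0, 0, 0, 0, 0, 0],
  ],
)

```text
time: 14.05
tool_pos: [0.5571, 0.1047, 0.0027]
ee_rot: [3.141, -0.001, -0.0]
wrist_force: [0.1, -1.0, 3.1]
width: 0.0174
finger_force: 30.0
```

>>> apply_moves(
  commands=[
    [0, 0, 0, 0, 0, 0.01, 0],
    [0, 0, 0, 0, 0, 0.03, 0],
    [0, 0, 0, 0, 0, 0.06, 0],
    [0, 0, 0, 0, 0, 0.09, 0],
    [0, 0, 0, 0, 0, 0.09, 0],
  ],
)

```text
time: 14.55
tool_pos: [0.5599, 0.1052, 0.0977]
ee_rot: [-3.141, -0.009, -0.0]
wrist_force: [0.6, -0.5, -0.2]
width: 0.0174
finger_force: 30.0
```

>>> apply_moves(
  commands=[
    [0, 0, 0, 0, -0.02, 0, 0],
    [0, 0, 0, 0, -0.055, 0, 0],
    [0, 0, 0, 0, -0.095, 0, 0],
    [0, 0, 0, -0.003, -0.135, 0, 0],
    [0, 0, 0, -0.006, -0.175, 0, 0],
  ],
)

```text
time: 15.05
tool_pos: [0.5494, -0.0712, 0.0904]
ee_rot: [-3.141, 0.003, 0.0]
wrist_force: [0.6, -0.4, -0.7]
width: 0.0174
finger_force: 30.0
```

>>> apply_moves(
  commands=[
    [0, 0, 0, -0.003, -0.04, 0, 0],
    [0, 0, 0, -0.005, -0.08, 0, 0],
    [0, 0, 0, -0.006, -0.105, 0, 0],
    [0, 0, 0, -0.006, -0.115, 0, 0],
    [0, 0, 0, -0.006, -0.115, 0, 0],
  ],
)

```text
time: 15.55
tool_pos: [0.544, -0.1857, 0.0909]
ee_rot: [-3.14, 0.002, -0.002]
wrist_force: [0.5, -0.7, -0.8]
width: 0.0173
finger_force: 30.0
```

>>> apply_moves(
  commands=[
    [0, 0, 0, 0, 0, -0.01, 0],
    [0, 0, 0, 0, 0, -0.02, 0],
    [0, 0, 0, 0, 0, -0.025, 0],
    [0, 0, 0, 0, 0, -0.025, 0],
    [0, 0, 0, 0, 0, -0.025, 0],
  ],
)

```text
time: 16.05
tool_pos: [0.5447, -0.1846, 0.067]
ee_rot: [-3.141, 0.0, 0.001]
wrist_force: [-0.1, 0.1, 0.5]
width: 0.0177
finger_force: 30.0
```

Run:
```python
from fit import *
np.set_printoptions(precision=4,suppress=True)
o=get_obs();p=o['tool_pos'];print(o['time'],p,o['width'],o['ee_rot'],o['wrist_force'])
s=snap('scene');v=[(s,grads(s,.8))]
z=p[2]-.0027+.02+.011
print('lid',fit(p[:2],circ(.0385,z),v,rng=.006),'jar',fit((.5444,-.186),circ(.038,.074),v,rng=.006))
x0,y0=120,190
im=cv2.resize(s['pixels'][y0:y0+100,x0:x0+110,::-1],None,fx=5,fy=5,interpolation=cv2.INTER_CUBIC)
for P,col in((circ(.0385,z)+[*p[:2],0],(0,0,255)),(circ(.038,.074)+[.5444,-.186,0],(0,255,0))):
    for u in projv(s,P): cv2.circle(im,tuple(int(a) for a in (u-[x0,y0]+.5)*5),1,col,-1)
cv2.imwrite('pics/j1.png',im)
```

```text
16.05 [ 0.5447 -0.1846  0.067 ] 0.017658211084986778 [-3.1414  0.0005  0.0007] [-0.0949  0.1379  0.5371]
lid (array([ 0.5426, -0.1832]), np.float64(10.92867873665175)) jar (array([ 0.5458, -0.1844]), np.float64(9.73713445315066))
```

View pics/j1.png

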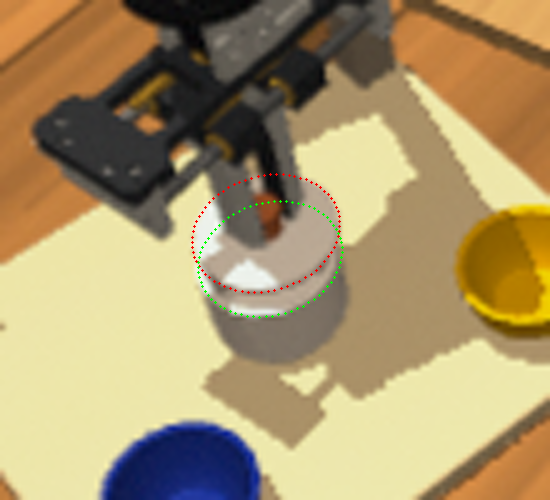

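The lid (red) sits over the jar (green) within about 1–2 mm, well inside the 6 mm play. Lowering.

>>> apply_moves(
  commands=[
    [0, 0, 0, 0, -0.001, -0.004, 0],
    [0, 0, 0, 0, -0.001, -0.008, 0],
    [0, 0, 0, 0, -0.001, -0.011, 0],
    [0, 0, 0, 0, -0.001, -0.013, 0],
    [0, 0, 0, 0, -0.001, -0.014, 0],
  ],
)

```text
time: 16.6
tool_pos: [0.5445, -0.1863, 0.0529]
ee_rot: [-3.141, 0.001, -0.0]
wrist_force: [0.5, -0.6, -1.0]
width: 0.0176
finger_force: 30.0
```

>>> apply_moves(
  commands=[
    [0, 0, 0, 0, 0, -0.0005, 0],
    [0, 0, 0, 0, 0, -0.001, 0],
    [0, 0, 0, 0, 0, -0.0015, 0],
    [0, 0, 0, 0, 0, -0.002, 0],
    [0, 0, 0, 0, 0, -0.002, 0],
  ],
)

```text
time: 17.1
tool_pos: [0.5447, -0.1863, 0.0513]
ee_rot: [3.142, 0.0, -0.0]
wrist_force: [0.4, -0.2, -1.1]
width: 0.0175
finger_force: 30.0
```

>>> apply_moves(
  commands=[
    [0, 0, 0, 0, 0, -0.0005, 0],
    [0, 0, 0, 0, 0, -0.001, 0],
    [0, 0, 0, 0, 0, -0.0015, 0],
    [0, 0, 0, 0, 0, -0.0015, 0],
    [0, 0, 0, 0, 0, -0.0015, 0],
  ],
)

```text
time: 17.6
tool_pos: [0.5449, -0.1863, 0.0507]
ee_rot: [3.141, -0.001, -0.0]
wrist_force: [-1.9, 1.3, 5.6]
width: 0.0178
finger_force: 30.0
```

Seated at exactly 0.0507 with 5.6 N. Release and move to the prop.

>>> apply_moves(
  commands=[
    [0, 0, 0, 0, 0, 0.001, 10],
    [0, 0, 0, 0, 0, 0.001, 30],
    [0, 0, 0, 0, 0, 0.001, 45],
    [0, 0, 0, 0, 0, 0.001, 45],
    [0, 0, 0, 0, 0, 0.001, 45],
  ],
)

```text
time: 18.1
tool_pos: [0.5447, -0.1863, 0.0505]
ee_rot: [-3.142, 0.0, -0.0]
wrist_force: [-0.5, -0.2, -0.8]
width: 0.0414
finger_force: 0.0
```

>>> apply_moves(
  commands=[
    [0, 0, 0, 0, 0, 0.01, 45],
    [0, 0, 0, 0, 0, 0.03, 60],
    [0, 0, 0, 0, 0, 0.065, 60],
    [0, 0, 0, 0, 0, 0.09, 60],
    [0, 0, 0, 0, 0.035, 0.09, 60],
  ],
)

```text
time: 18.6
tool_pos: [0.5476, -0.1552, 0.1468]
ee_rot: [3.136, -0.01, -0.005]
wrist_force: [0.5, 0.8, 0.3]
width: 0.0563
finger_force: 0.0
```

>>> apply_moves(
  commands=[
    [0, 0, 0, 0.01, 0.045, 0, 60],
    [0, 0, 0, 0.02, 0.09, 0, 60],
    [0, 0, 0.02, 0.03, 0.135, 0, 60],
    [0, 0, 0.045, 0.04, 0.18, 0, 60],
    [0, 0, 0.045, 0.05, 0.225, 0, 60],
  ],
)

```text
time: 19.1
tool_pos: [0.5952, 0.0755, 0.1419]
ee_rot: [3.141, -0.002, 0.045]
wrist_force: [0.5, -0.3, -0.6]
width: 0.0565
finger_force: 0.0
```

>>> apply_moves(
  commands=[
    [0, 0, 0, 0.012, 0.045, 0, 60],
    [0, 0, 0, 0.025, 0.09, 0, 60],
    [0, 0, 0, 0.038, 0.131, 0, 60],
    [0, 0, 0, 0.038, 0.131, 0, 60],
    [0, 0, 0, 0.038, 0.131, 0, 60],
  ],
)

```text
time: 19.6
tool_pos: [0.6327, 0.2054, 0.1408]
ee_rot: [3.141, 0.0, 0.047]
wrist_force: [0.5, 0.0, 0.3]
width: 0.0566
finger_force: 0.0
```

Run:
```python
from fit import *
np.set_printoptions(precision=4,suppress=True)
o=get_obs();p=o['tool_pos'];print(o['time'],p,o['width'],o['ee_rot'],o['wrist_force'])
s=snap('scene');v=[(s,grads(s,.8))]
print('lid on jar',fit((.545,-.186),circ(.0385,.079),v,rng=.006),'jar bottom',fit((.5444,-.186),circ(.038,.074),v,rng=.006))
print('knob',fit((.545,-.186),circ(.0095,.097),v,rng=.006))
```

```text
19.6 [0.6327 0.2054 0.1408] 0.05655235572536001 [3.1408 0.0002 0.0466] [0.4951 0.0316 0.3201]
lid on jar (array([ 0.544 , -0.1851]), np.float64(14.821373894722765)) jar bottom (array([ 0.5406, -0.183 ]), np.float64(14.800849721318066))
knob (array([ 0.5441, -0.1849]), np.float64(20.01115820049832))
```

The lid reads seated at the expected height and position. Lower onto the prop and grip.

>>> apply_moves(
  commands=[
    [0, 0, 0, 0, 0, -0.035, 60],
    [0, 0, 0, 0, 0, -0.07, 60],
    [0, 0, 0, 0, 0, -0.1, 60],
    [0, 0, 0, 0, 0, -0.11, 60],
    [0, 0, 0, 0, 0, -0.112, 60],
  ],
)

```text
time: 20.15
tool_pos: [0.6318, 0.2029, 0.0276]
ee_rot: [3.141, 0.003, 0.043]
wrist_force: [-0.2, -0.5, 0.3]
width: 0.0566
finger_force: 0.0
```

>>> apply_moves(
  commands=[
    [0, 0, 0, 0, 0, 0, 60],
    [0, 0, 0, 0, 0, 0, 40],
    [0, 0, 0, 0, 0, 0, 20],
    [0, 0, 0, 0, 0, 0, 10],
    [0, 0, 0, 0, 0, 0, 0],
  ],
)

```text
time: 20.65
tool_pos: [0.6331, 0.2048, 0.0296]
ee_rot: [-3.142, -0.001, 0.045]
wrist_force: [1.0, -2.2, 2.9]
width: 0.0278
finger_force: 12.1
```

>>> apply_moves(
  commands=[
    [0, 0, 0, 0, 0, 0, 0],
    [0, 0, 0, 0, 0, 0, 0],
    [0, 0, 0, 0, 0, 0, 0],
    [0, 0, 0, 0, 0, 0, 0],
    [0, 0, 0, 0, 0, 0, 0],
  ],
)

```text
time: 21.15
tool_pos: [0.6332, 0.2048, 0.0296]
ee_rot: [-3.141, -0.001, 0.045]
wrist_force: [-0.8, -1.0, 5.0]
width: 0.0279
finger_force: 30.0
```

>>> apply_moves(
  commands=[
    [0, 0, 0, 0, 0, 0.01, 0],
    [0, 0, 0, 0, 0, 0.035, 0],
    [0, 0, 0, 0, 0, 0.07, 0],
    [0, 0, 0, 0, 0, 0.105, 0],
    [0, 0, 0, 0, 0, 0.12, 0],
  ],
)

```text
time: 21.65
tool_pos: [0.634, 0.205, 0.1525]
ee_rot: [-3.141, -0.005, 0.045]
wrist_force: [0.6, 0.3, -1.6]
width: 0.028
finger_force: 30.0
```

>>> apply_moves(
  commands=[
    [0, 0, -0.02, 0.002, -0.03, 0, 0],
    [0, 0, -0.07, 0.005, -0.07, 0, 0],
    [0, 0, -0.12, 0.008, -0.11, 0, 0],
    [0, 0, -0.17, 0.011, -0.15, 0, 0],
    [0, 0, -0.22, 0.014, -0.19, 0, 0],
  ],
)

```text
time: 22.15
tool_pos: [0.6457, 0.0133, 0.1468]
ee_rot: [3.141, 0.003, -0.177]
wrist_force: [1.2, -0.7, -1.1]
width: 0.0279
finger_force: 30.0
```

>>> apply_moves(
  commands=[
    [0, 0, -0.02, 0.003, -0.04, 0, 0],
    [0, 0, -0.044, 0.006, -0.08, 0, 0],
    [0, 0, -0.044, 0.009, -0.12, 0, 0],
    [0, 0, -0.044, 0.011, -0.16, 0, 0],
    [0, 0, -0.044, 0.0125, -0.19, 0, 0],
  ],
)

```text
time: 22.65
tool_pos: [0.6581, -0.1777, 0.1465]
ee_rot: [3.141, 0.004, -0.221]
wrist_force: [0.4, 0.9, -1.4]
width: 0.0276
finger_force: 30.0
```

>>> apply_moves(
  commands=[
    [0, 0, 0, 0, -0.022, 0, 0],
    [0, 0, 0, 0, -0.0375, 0, 0],
    [0, 0, 0, 0, -0.0375, -0.03, 0],
    [0, 0, 0, 0, -0.0375, -0.06, 0],
    [0, 0, 0, 0, -0.0375, -0.06, 0],
  ],
)

```text
time: 23.15
tool_pos: [0.6552, -0.2108, 0.0814]
ee_rot: [-3.139, 0.013, -0.219]
wrist_force: [-0.5, -0.2, -2.7]
width: 0.028
finger_force: 30.0
```

Run:
```python
from fit import *
np.set_printoptions(precision=4,suppress=True)
o=get_obs();p=o['tool_pos'];print(o['time'],p,o['width'],o['ee_rot'],o['wrist_force'])
s=snap('scene');v=[(s,grads(s,.8))];b=p[2]-.0296+.02
print('prop bottom+top',fit((*p[:2],-.2187),np.r_[rect(.028,.028,b)],v,rng=.006,rt=.1))
```

```text
23.15 [ 0.6552 -0.2108  0.0814] 0.027964369622205082 [-3.139   0.0133 -0.2189] [-0.5121 -0.1775 -2.6936]
prop bottom+top (array([ 0.6539, -0.2065, -0.3265]), np.float64(12.39615207325956))
```

>>> apply_moves(
  commands=[
    [0, 0, 0, 0, 0, -0.02, 0],
    [0, 0, 0, 0, 0, -0.04, 0],
    [0, 0, 0, 0, 0, -0.053, 0],
    [0, 0, 0, 0, 0, -0.056, 0],
    [0, 0, 0, 0, 0, -0.056, 0],
  ],
)

```text
time: 23.7
tool_pos: [0.6595, -0.2127, 0.0332]
ee_rot: [3.141, -0.0, -0.219]
wrist_force: [-0.3, 0.4, -2.2]
width: 0.028
finger_force: 30.0
```

>>> apply_moves(
  commands=[
    [0, 0, 0, 0, 0, 0, 0],
    [0, 0, 0, 0, 0, 0, 0],
    [0, 0, 0, 0, 0, 0, 0],
    [0, 0, 0, 0, 0, 0, 0],
    [0, 0, 0, 0, 0, 0, 0],
  ],
)

```text
time: 24.2
tool_pos: [0.6593, -0.2129, 0.0331]
ee_rot: [3.141, -0.0, -0.219]
wrist_force: [0.1, -0.2, -1.5]
width: 0.0275
finger_force: 30.0
```

Run:
```python
from fit import *
np.set_printoptions(precision=4,suppress=True)
o=get_obs();p=o['tool_pos'];print(o['time'],p,o['width'],o['ee_rot'],o['wrist_force'])
for c in('scene','top'):
    s=snap(c);v=[(s,grads(s,.8))];b=p[2]-.0296+.02
    print(c,'prop',fit((*p[:2],-.2187),rect(.028,.028,b),v,rng=.006,rt=.1),'shelf',fit((.5423,-.1867,-.2187),rect(.28,.33,.018),v,rng=.004,rt=.02))
```

```text
24.2 [ 0.6593 -0.2129  0.0331] 0.027529701943954533 [ 3.1414 -0.0004 -0.2193] [ 0.0511 -0.241  -1.5457]
scene prop (array([ 0.6575, -0.2097, -0.2003]), np.float64(10.765764697204466)) shelf (array([ 0.5424, -0.1858, -0.2186]), np.float64(13.041524464787647))
top prop (array([ 0.6573, -0.2126, -0.0958]), np.float64(9.306572578140287)) shelf (array([ 0.5432, -0.1878, -0.2135]), np.float64(9.302488442519325))
```

>>> apply_moves(
  commands=[
    [0, 0, 0, 0, 0, -0.0015, 0],
    [0, 0, 0, 0, 0, -0.003, 0],
    [0, 0, 0, 0, 0, -0.0045, 0],
    [0, 0, 0, 0, 0, -0.005, 0],
    [0, 0, 0, 0, 0, -0.005, 0],
  ],
)

```text
time: 24.8
tool_pos: [0.6592, -0.2127, 0.0277]
ee_rot: [3.142, 0.0, -0.219]
wrist_force: [0.3, 0.3, -1.7]
width: 0.0277
finger_force: 30.0
```

>>> apply_moves(
  commands=[
    [0, 0, 0, 0, 0, -0.0005, 0],
    [0, 0, 0, 0, 0, -0.001, 0],
    [0, 0, 0, 0, 0, -0.001, 0],
    [0, 0, 0, 0, 0, -0.001, 0],
    [0, 0, 0, 0, 0, -0.001, 0],
  ],
)

```text
time: 25.3
tool_pos: [0.6593, -0.2128, 0.0276]
ee_rot: [3.141, -0.001, -0.219]
wrist_force: [-2.2, 0.8, 4.0]
width: 0.0283
finger_force: 30.0
```

Contact at the expected height. Release, rise, and go to the cone pack while turning the wrist.

>>> apply_moves(
  commands=[
    [0, 0, 0, 0, 0, 0.0005, 15],
    [0, 0, 0, 0, 0, 0.0005, 40],
    [0, 0, 0, 0, 0, 0.0005, 60],
    [0, 0, 0, 0, 0, 0.0005, 60],
    [0, 0, 0, 0, 0, 0.0005, 60],
  ],
)

```text
time: 25.8
tool_pos: [0.6592, -0.2128, 0.0269]
ee_rot: [3.142, 0.0, -0.219]
wrist_force: [0.4, -0.2, 0.4]
width: 0.0548
finger_force: 0.0
```

>>> apply_moves(
  commands=[
    [0, 0, 0, 0, 0, 0.015, 60],
    [0, 0, 0, 0, 0, 0.045, 60],
    [0, 0, 0, 0, 0, 0.085, 60],
    [0, 0, 0, 0, 0, 0.115, 60],
    [0, 0, 0, 0, 0, 0.115, 60],
  ],
)

```text
time: 26.3
tool_pos: [0.6626, -0.2142, 0.1512]
ee_rot: [3.139, -0.014, -0.219]
wrist_force: [0.6, -0.1, 0.6]
width: 0.0566
finger_force: 0.0
```

>>> apply_moves(
  commands=[
    [0, 0, 0.13, -0.001, 0.03, 0, 50],
    [0, 0, 0.26, -0.002, 0.06, 0, 50],
    [0, 0, 0.39, -0.003, 0.09, 0, 50],
    [0, 0, 0.52, -0.004, 0.12, 0, 50],
    [0, 0, 0.65, -0.005, 0.15, 0, 50],
  ],
)

```text
time: 26.8
tool_pos: [0.6537, -0.0616, 0.1416]
ee_rot: [-3.141, 0.001, 0.436]
wrist_force: [-0.5, 0.8, 0.2]
width: 0.0471
finger_force: 0.0
```

>>> apply_moves(
  commands=[
    [0, 0, 0.13, -0.003, 0.04, 0, 50],
    [0, 0, 0.26, -0.006, 0.08, 0, 50],
    [0, 0, 0.39, -0.009, 0.12, 0, 50],
    [0, 0, 0.52, -0.011, 0.15, 0, 50],
    [0, 0, 0.65, -0.013, 0.177, 0, 50],
  ],
)

```text
time: 27.3
tool_pos: [0.6405, 0.1161, 0.1417]
ee_rot: [-3.141, 0.0, 1.087]
wrist_force: [-0.6, 0.3, 0.4]
width: 0.0472
finger_force: 0.0
```

>>> apply_moves(
  commands=[
    [0, 0, 0.13, 0, 0, 0, 50],
    [0, 0, 0.26, 0, 0, 0, 50],
    [0, 0, 0.39, 0, 0, 0, 50],
    [0, 0, 0.52, 0, 0, 0, 50],
    [0, 0, 0.653, 0, 0, 0, 50],
  ],
)

```text
time: 27.8
tool_pos: [0.6408, 0.1142, 0.1416]
ee_rot: [-3.14, -0.0, 1.739]
wrist_force: [-0.3, -0.2, -0.3]
width: 0.0471
finger_force: 0.0
```

>>> apply_moves(
  commands=[
    [0, 0, 0, 0, 0, 0, 50],
    [0, 0, 0, 0, 0, 0, 50],
    [0, 0, 0, 0, 0, 0, 50],
    [0, 0, 0, 0, 0, 0, 50],
    [0, 0, 0, 0, 0, 0, 50],
  ],
)

```text
time: 28.3
tool_pos: [0.6412, 0.1142, 0.1423]
ee_rot: [3.142, -0.0, 1.733]
wrist_force: [-0.7, 0.5, 0.2]
width: 0.0469
finger_force: 0.0
```

Run:
```python
from fit import *
np.set_printoptions(precision=4,suppress=True)
o=get_obs();p=o['tool_pos'];print(o['time'],p,o['width'],o['ee_rot'],o['wrist_force'],o['joint_positions'])
for c in('scene','top'):
    s=snap(c);v=[(s,grads(s,.8))]
    print(c,'prop',fit((.6594,-.2127,-.2187),rect(.028,.028,.108),v,rng=.006,rt=.1),'cone',fit((.6412,.1144,.16),rect(.024,.07,.038),v,rng=.004,rt=.08))
    if c=='scene': print('lid',fit((.545,-.186),circ(.0385,.079),v,rng=.006))
    cv2.imwrite(f'pics/p_{c}.png',s['pixels'][:,:,::-1])
```

```text
28.3 [0.6412 0.1142 0.1423] 0.04692400520330279 [ 3.1415 -0.      1.7332] [-0.6958  0.4593  0.1691] [ 0.0892  0.3212  1.155   0.      1.6654 -0.0732]
scene prop (array([ 0.6593, -0.2117, -0.182 ]), np.float64(13.540952881040516)) cone (array([0.6413, 0.1158, 0.1912]), np.float64(12.521700574082756))
lid (array([ 0.544 , -0.1851]), np.float64(14.835984515901451))
top prop (array([ 0.6588, -0.2115, -0.2386]), np.float64(12.340276424253279)) cone (array([0.6456, 0.1135, 0.1564]), np.float64(9.838333944938968))
```

The prop stands on target at (0.659,-0.212). Now down on the cone pack's bar.

>>> apply_moves(
  commands=[
    [0, 0, 0, 0, 0, -0.03, 50],
    [0, 0, 0, 0, 0, -0.06, 50],
    [0, 0, 0, 0, 0, -0.09, 50],
    [0, 0, 0, 0, 0, -0.115, 50],
    [0, 0, 0, 0, 0, -0.13, 50],
  ],
)

```text
time: 28.9
tool_pos: [0.6397, 0.114, 0.0095]
ee_rot: [-3.138, -0.0, 1.734]
wrist_force: [-0.6, -0.4, 0.9]
width: 0.047
finger_force: 0.0
```

>>> apply_moves(
  commands=[
    [0, 0, 0, 0, 0, -0.006, 50],
    [0, 0, 0, 0, 0, -0.012, 50],
    [0, 0, 0, 0, 0, -0.016, 50],
    [0, 0, 0, 0, 0, -0.019, 50],
    [0, 0, 0, 0, 0, -0.019, 50],
  ],
)

```text
time: 29.4
tool_pos: [0.6416, 0.1143, -0.0063]
ee_rot: [3.141, 0.0, 1.734]
wrist_force: [-0.2, 0.6, -0.1]
width: 0.0471
finger_force: 0.0
```

>>> apply_moves(
  commands=[
    [0, 0, 0, 0, 0, 0, 40],
    [0, 0, 0, 0, 0, 0, 30],
    [0, 0, 0, 0, 0, 0, 20],
    [0, 0, 0, 0, 0, 0, 10],
    [0, 0, 0, 0, 0, 0, 0],
  ],
)

```text
time: 29.9
tool_pos: [0.6415, 0.1142, -0.0063]
ee_rot: [3.141, 0.0, 1.734]
wrist_force: [0.3, 0.1, 0.8]
width: 0.0239
finger_force: 30.0
```

>>> apply_moves(
  commands=[
    [0, 0, 0, 0, 0, 0, 0],
    [0, 0, 0, 0, 0, 0, 0],
    [0, 0, 0, 0, 0, 0, 0],
    [0, 0, 0, 0, 0, 0, 0],
    [0, 0, 0, 0, 0, 0, 0],
  ],
)

```text
time: 30.4
tool_pos: [0.6415, 0.1142, -0.0063]
ee_rot: [3.141, 0.0, 1.734]
wrist_force: [0.6, 0.4, 2.9]
width: 0.0238
finger_force: 30.0
```

>>> apply_moves(
  commands=[
    [0, 0, 0, 0, 0, 0.01, 0],
    [0, 0, 0, 0, 0, 0.035, 0],
    [0, 0, 0, 0, 0, 0.07, 0],
    [0, 0, 0, 0, 0, 0.105, 0],
    [0, 0, 0, 0, 0, 0.13, 0],
  ],
)

```text
time: 30.9
tool_pos: [0.6417, 0.1143, 0.1262]
ee_rot: [3.139, 0.0, 1.734]
wrist_force: [-0.5, -0.4, -1.0]
width: 0.0238
finger_force: 30.0
```

>>> apply_moves(
  commands=[
    [0, 0, -0.05, -0.02, -0.025, 0, 0],
    [0, 0, -0.12, -0.046, -0.058, 0, 0],
    [0, 0, -0.2, -0.072, -0.091, 0, 0],
    [0, 0, -0.28, -0.098, -0.124, 0, 0],
    [0, 0, -0.36, -0.124, -0.157, 0, 0],
  ],
)

```text
time: 31.4
tool_pos: [0.5157, -0.0438, 0.1232]
ee_rot: [-3.141, 0.0, 1.371]
wrist_force: [0.1, -0.8, -0.8]
width: 0.0236
finger_force: 30.0
```

>>> apply_moves(
  commands=[
    [0, 0, -0.022, -0.025, -0.032, 0, 0],
    [0, 0, -0.022, -0.05, -0.064, 0, 0],
    [0, 0, -0.022, -0.075, -0.096, 0, 0],
    [0, 0, -0.022, -0.0923, -0.1177, 0, 0],
    [0, 0, -0.022, -0.0923, -0.1177, 0, 0],
  ],
)

```text
time: 31.9
tool_pos: [0.4229, -0.1626, 0.1235]
ee_rot: [-3.141, 0.001, 1.347]
wrist_force: [-0.1, 0.1, -0.6]
width: 0.0234
finger_force: 30.0
```

>>> apply_moves(
  commands=[
    [0, 0, 0, 0, 0, -0.03, 0],
    [0, 0, 0, 0, 0, -0.06, 0],
    [0, 0, 0, 0, 0, -0.09, 0],
    [0, 0, 0, 0, 0, -0.11, 0],
    [0, 0, 0, 0, 0, -0.118, 0],
  ],
)

```text
time: 32.4
tool_pos: [0.4235, -0.1587, 0.0028]
ee_rot: [-3.137, -0.002, 1.353]
wrist_force: [-0.5, -0.4, -1.1]
width: 0.0233
finger_force: 30.0
```

>>> apply_moves(
  commands=[
    [0, 0, 0, 0, 0, 0, 0],
    [0, 0, 0, 0, 0, 0, 0],
    [0, 0, 0, 0, 0, 0, 0],
    [0, 0, 0, 0, 0, 0, 0],
    [0, 0, 0, 0, 0, 0, 0],
  ],
)

```text
time: 32.9
tool_pos: [0.4256, -0.1608, 0.0062]
ee_rot: [3.14, 0.0, 1.352]
wrist_force: [-0.7, 0.1, -0.9]
width: 0.024
finger_force: 30.0
```

Run:
```python
from fit import *
np.set_printoptions(precision=4,suppress=True)
o=get_obs();p=o['tool_pos'];print(o['time'],p,o['width'],o['ee_rot'],o['wrist_force'])
for c in('scene','top'):
    s=snap(c);v=[(s,grads(s,.8))];b=p[2]+.0063+.038
    print(c,'cone',fit((*p[:2],-.2187),rect(.024,.07,b),v,rng=.006,rt=.1))
```

```text
32.9 [ 0.4256 -0.1608  0.0062] 0.023976151802202816 [3.1398 0.0004 1.3517] [-0.6831  0.097  -0.9331]
scene cone (array([ 0.439 , -0.1666, -0.2338]), np.float64(12.898739945187213))
top cone (array([ 0.4265, -0.1563, -0.2772]), np.float64(10.360061810284101))
```

>>> apply_moves(
  commands=[
    [0, 0, 0, 0, 0, -0.003, 0],
    [0, 0, 0, 0, 0, -0.006, 0],
    [0, 0, 0, 0, 0, -0.009, 0],
    [0, 0, 0, 0, 0, -0.012, 0],
    [0, 0, 0, 0, 0, -0.0125, 0],
  ],
)

```text
time: 33.5
tool_pos: [0.4245, -0.1603, -0.0079]
ee_rot: [-3.14, -0.0, 1.352]
wrist_force: [0.6, -0.3, -0.9]
width: 0.0241
finger_force: 30.0
```

>>> apply_moves(
  commands=[
    [0, 0, 0, 0, 0, -0.0005, 0],
    [0, 0, 0, 0, 0, -0.001, 0],
    [0, 0, 0, 0, 0, -0.0015, 0],
    [0, 0, 0, 0, 0, -0.002, 0],
    [0, 0, 0, 0, 0, -0.002, 0],
  ],
)

```text
time: 34.0
tool_pos: [0.4251, -0.1606, -0.0084]
ee_rot: [3.141, 0.0, 1.352]
wrist_force: [-1.4, 0.8, 5.0]
width: 0.0232
finger_force: 30.0
```

>>> apply_moves(
  commands=[
    [0, 0, 0, 0, 0, 0.0005, 15],
    [0, 0, 0, 0, 0, 0.0005, 35],
    [0, 0, 0, 0, 0, 0.0005, 45],
    [0, 0, 0, 0, 0, 0.0005, 45],
    [0, 0, 0, 0, 0, 0.0005, 45],
  ],
)

```text
time: 34.5
tool_pos: [0.4249, -0.1605, -0.009]
ee_rot: [-3.141, -0.0, 1.352]
wrist_force: [0.3, -0.1, 0.3]
width: 0.042
finger_force: 0.0
```

>>> apply_moves(
  commands=[
    [0, 0, 0, 0, 0, 0.01, 45],
    [0, 0, 0, 0, 0, 0.035, 45],
    [0, 0, 0, 0, 0, 0.075, 45],
    [0, 0, 0, 0, 0, 0.11, 45],
    [0, 0, 0, 0, 0, 0.128, 45],
  ],
)

```text
time: 35.0
tool_pos: [0.4267, -0.1614, 0.1239]
ee_rot: [3.135, 0.002, 1.352]
wrist_force: [0.2, -0.1, -0.8]
width: 0.0426
finger_force: 0.0
```

>>> apply_moves(
  commands=[
    [0, 0, -0.13, -0.02, 0.01, 0, 60],
    [0, 0, -0.26, -0.04, 0.02, 0, 75],
    [0, 0, -0.39, -0.06, 0.03, 0, 75],
    [0, 0, -0.52, -0.08, 0.04, 0, 75],
    [0, 0, -0.65, -0.08, 0.04, 0, 75],
  ],
)

```text
time: 35.5
tool_pos: [0.3435, -0.1197, 0.1202]
ee_rot: [3.14, -0.0, 0.697]
wrist_force: [0.4, -0.6, -0.5]
width: 0.0704
finger_force: 0.0
```

```bash
cat > bk.py <<'E'
from fit import *
np.set_printoptions(precision=4,suppress=True)
o=get_obs();p=o['tool_pos'];print(o['time'],p,o['width'],o['ee_rot'],o['wrist_force'])
S={c:snap(c) for c in('top','scene')}
for c,s in S.items():
    v=[(s,grads(s,.8))]
    print(c,'cone',fit((.4252,-.1607,-.2187),rect(.024,.07,.036),v,rng=.005,rt=.08),'prop',fit((.6594,-.2127,-.2187),rect(.028,.028,.108),v,rng=.004,rt=.08))
    for n,g in(('ybk',(.4725,.0985)),('bbk',(.452,.286))):
        print(n,*[fit(g,M,v,rng=.005)[0] for M in(circ(.027,.09),circ(.023,.09),np.r_[circ(.027,.09),circ(.023,.09)])])
ims=[]
for c,(x0,y0) in dict(top=(200,215),scene=(200,155)).items():
    s=S[c];im=cv2.resize(s['pixels'][y0:y0+45,x0:x0+50,::-1],None,fx=8,fy=8,interpolation=cv2.INTER_CUBIC)
    for u in projv(s,circ(.027,.09)+[.4715,.0995,0]): cv2.circle(im,tuple(int(a) for a in (u-[x0,y0]+.5)*8),1,(0,0,255),-1)
    for u in projv(s,circ(.027,.09)+[.4745,.0975,0]): cv2.circle(im,tuple(int(a) for a in (u-[x0,y0]+.5)*8),1,(0,255,0),-1)
    ims.append(im)
cv2.imwrite('pics/y1.png',np.hstack(ims))
E
python3 bk.py
```

```text
35.5 [ 0.3435 -0.1197  0.1202] 0.07035031875677533 [ 3.1404 -0.0004  0.6967] [ 0.4443 -0.6086 -0.5404]
top cone (array([ 0.4271, -0.1579, -0.2115]), np.float64(12.89922057574933)) prop (array([ 0.6588, -0.2115, -0.2386]), np.float64(11.704991816490871))
ybk [0.4792 0.1028] [0.4706 0.0991] [0.4707 0.0992]
bbk [0.4525 0.2852] [0.4511 0.2865] [0.452 0.286]
scene cone (array([ 0.438 , -0.1656, -0.2161]), np.float64(15.595442356002053)) prop (array([ 0.6593, -0.2117, -0.182 ]), np.float64(13.5385236963805))
ybk [0.4732 0.0969] [0.4689 0.1039] [0.4758 0.0989]
bbk [0.4532 0.284 ] [0.4482 0.2902] [0.4509 0.2872]
```

View pics/y1.png

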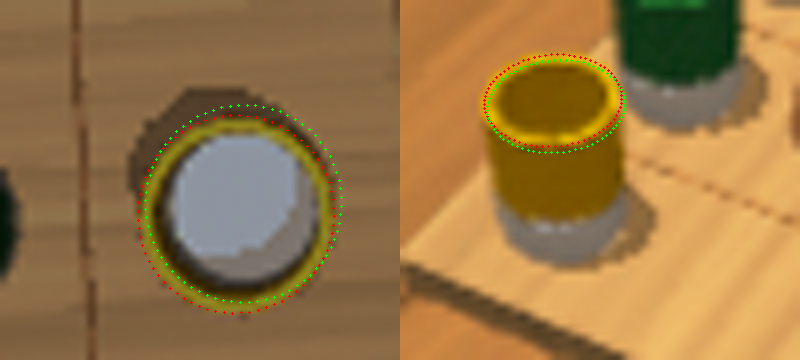

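The red circle (0.4715, 0.0995) matches the yellow beaker's rim in both views, so I use that.

>>> apply_moves(
  commands=[
    [0, 0, -0.13, 0.02, 0.035, 0, 75],
    [0, 0, -0.26, 0.04, 0.07, 0, 75],
    [0, 0, -0.39, 0.06, 0.105, 0, 75],
    [0, 0, -0.52, 0.08, 0.14, 0, 75],
    [0, 0, -0.65, 0.1, 0.175, 0, 75],
  ],
)

```text
time: 36.1
tool_pos: [0.4435, 0.0507, 0.1199]
ee_rot: [3.141, -0.001, 0.075]
wrist_force: [0.8, -0.6, -0.0]
width: 0.0705
finger_force: 0.0
```

>>> apply_moves(
  commands=[
    [0, 0, -0.13, 0.015, 0.025, 0, 75],
    [0, 0, -0.271, 0.0275, 0.0445, 0, 75],
    [0, 0, -0.271, 0.0275, 0.0445, 0, 75],
    [0, 0, -0.271, 0.0275, 0.0445, 0, 75],
    [0, 0, -0.271, 0.0275, 0.0445, 0, 75],
  ],
)

```text
time: 36.6
tool_pos: [0.4696, 0.0929, 0.1195]
ee_rot: [3.141, 0.0, -0.192]
wrist_force: [-0.5, 0.3, -0.8]
width: 0.0703
finger_force: 0.0
```

>>> apply_moves(
  commands=[
    [0, 0, -0.027, 0.0022, 0.0063, 0, 75],
    [0, 0, -0.027, 0.0022, 0.0063, -0.02, 75],
    [0, 0, -0.027, 0.0022, 0.0063, -0.05, 75],
    [0, 0, -0.027, 0.0022, 0.0063, -0.08, 75],
    [0, 0, -0.027, 0.0022, 0.0063, -0.1065, 75],
  ],
)

```text
time: 37.1
tool_pos: [0.4715, 0.0988, 0.0119]
ee_rot: [3.141, -0.0, -0.22]
wrist_force: [-0.2, -0.2, -0.6]
width: 0.0707
finger_force: 0.0
```

>>> apply_moves(
  commands=[
    [0, 0, 0, 0, 0, 0, 75],
    [0, 0, 0, 0, 0, 0, 75],
    [0, 0, 0, 0, 0, 0, 65],
    [0, 0, 0, 0, 0, 0, 55],
    [0, 0, 0, 0, 0, 0, 45],
  ],
)

```text
time: 37.6
tool_pos: [0.4734, 0.0998, 0.0148]
ee_rot: [-3.141, -0.003, -0.22]
wrist_force: [-0.3, -1.3, 3.2]
width: 0.0529
finger_force: 29.8
```

>>> apply_moves(
  commands=[
    [0, 0, 0, 0, 0, 0, 35],
    [0, 0, 0, 0, 0, 0, 35],
    [0, 0, 0, 0, 0, 0, 35],
    [0, 0, 0, 0, 0, 0, 35],
    [0, 0, 0, 0, 0, 0, 35],
  ],
)

```text
time: 38.1
tool_pos: [0.4734, 0.0998, 0.0147]
ee_rot: [-3.142, -0.003, -0.22]
wrist_force: [-0.2, -1.3, 6.5]
width: 0.0529
finger_force: 29.8
```

>>> apply_moves(
  commands=[
    [0, 0, 0, 0, 0, 0.01, 35],
    [0, 0, 0, 0, 0, 0.035, 35],
    [0, 0, 0, 0, 0, 0.07, 35],
    [0, 0, 0, 0, 0, 0.1, 35],
    [0, 0, 0, 0, 0, 0.11, 35],
  ],
)

```text
time: 38.6
tool_pos: [0.4741, 0.1005, 0.1268]
ee_rot: [-3.139, -0.006, -0.22]
wrist_force: [-0.1, 0.8, -1.2]
width: 0.0527
finger_force: 29.8
```

>>> apply_moves(
  commands=[
    [0, 0, 0, 0.014, -0.027, 0, 35],
    [0, 0, 0, 0.033, -0.064, 0, 35],
    [0, 0, 0, 0.053, -0.102, 0, 35],
    [0, 0, 0, 0.073, -0.14, 0, 35],
    [0, 0, 0, 0.087, -0.168, 0, 35],
  ],
)

```text
time: 39.1
tool_pos: [0.5591, -0.0699, 0.1212]
ee_rot: [3.141, 0.002, -0.222]
wrist_force: [1.1, 0.0, -0.5]
width: 0.0527
finger_force: 29.8
```

>>> apply_moves(
  commands=[
    [0, 0, 0, 0.008, -0.0137, 0, 35],
    [0, 0, 0, 0.008, -0.0137, -0.03, 35],
    [0, 0, 0, 0.008, -0.0137, -0.06, 35],
    [0, 0, 0, 0.008, -0.0137, -0.09, 35],
    [0, 0, 0, 0.008, -0.0137, -0.098, 35],
  ],
)

```text
time: 39.6
tool_pos: [0.5631, -0.0798, 0.0199]
ee_rot: [-3.141, 0.01, -0.22]
wrist_force: [-0.2, -0.7, -1.3]
width: 0.0531
finger_force: 29.8
```

>>> apply_moves(
  commands=[
    [0, 0, 0, 0, 0, 0, 35],
    [0, 0, 0, 0, 0, 0, 35],
    [0, 0, 0, 0, 0, 0, 35],
    [0, 0, 0, 0, 0, 0, 35],
    [0, 0, 0, 0, 0, 0, 35],
  ],
)

```text
time: 40.1
tool_pos: [0.5679, -0.0817, 0.0262]
ee_rot: [3.141, -0.002, -0.221]
wrist_force: [0.3, 0.0, -1.3]
width: 0.0534
finger_force: 29.8
```

Run:
```python
from fit import *
np.set_printoptions(precision=4,suppress=True)
o=get_obs();p=o['tool_pos'];print(o['time'],p,o['width'],o['ee_rot'],o['wrist_force'])
for c in('scene','top'):
    s=snap(c);v=[(s,grads(s,.8))];b=p[2]-.0147+.02
    print(c,'bk rim',*[fit((.5664,-.082),M,v,rng=.006) for M in(circ(.027,b+.07),np.r_[circ(.027,b+.07),circ(.023,b+.07)])],'bowl',fit((.6513,-.1009),circ(.04,.058),v,rng=.004)[0])
```

```text
40.1 [ 0.5679 -0.0817  0.0262] 0.05339515181051451 [ 3.1415 -0.0022 -0.2206] [ 0.2962  0.0149 -1.3082]
scene bk rim (array([ 0.5654, -0.0764]), np.float64(11.837508497970175)) (array([ 0.5698, -0.0753]), np.float64(11.331978740397384)) bowl [ 0.6511 -0.1008]
top bk rim (array([ 0.562 , -0.0794]), np.float64(5.027867462160839)) (array([ 0.5116, -0.0723]), np.float64(7.60543384775472)) bowl [ 0.6508 -0.1009]
```

>>> apply_moves(
  commands=[
    [0, 0, 0, 0, 0, -0.003, 35],
    [0, 0, 0, 0, 0, -0.006, 35],
    [0, 0, 0, 0, 0, -0.009, 35],
    [0, 0, 0, 0, 0, -0.0115, 35],
    [0, 0, 0, 0, 0, -0.012, 35],
  ],
)

```text
time: 40.7
tool_pos: [0.5669, -0.0816, 0.0128]
ee_rot: [3.141, 0.001, -0.221]
wrist_force: [-1.2, 0.0, 1.9]
width: 0.0532
finger_force: 29.8
```

>>> apply_moves(
  commands=[
    [0, 0, 0, 0, 0, -0.0005, 35],
    [0, 0, 0, 0, 0, -0.001, 35],
    [0, 0, 0, 0, 0, -0.0015, 35],
    [0, 0, 0, 0, 0, -0.002, 35],
    [0, 0, 0, 0, 0, -0.002, 35],
  ],
)

```text
time: 41.2
tool_pos: [0.5669, -0.0817, 0.0128]
ee_rot: [3.141, -0.0, -0.221]
wrist_force: [-4.5, 0.8, 8.1]
width: 0.0531
finger_force: 29.7
```

Contact at the right height. Release and go for the blue beaker.

>>> apply_moves(
  commands=[
    [0, 0, 0, 0, 0, 0.001, 60],
    [0, 0, 0, 0, 0, 0.001, 70],
    [0, 0, 0, 0, 0, 0.001, 75],
    [0, 0, 0, 0, 0, 0.001, 75],
    [0, 0, 0, 0, 0, 0.001, 75],
  ],
)

```text
time: 41.7
tool_pos: [0.567, -0.0816, 0.0115]
ee_rot: [3.142, 0.0, -0.221]
wrist_force: [-0.4, 0.2, -0.3]
width: 0.0706
finger_force: 0.0
```

>>> apply_moves(
  commands=[
    [0, 0, 0, 0, 0, 0.01, 75],
    [0, 0, 0, 0, 0, 0.035, 75],
    [0, 0, 0, 0, 0, 0.075, 75],
    [0, 0, 0, 0, 0, 0.109, 75],
    [0, 0, 0, 0, 0, 0.109, 75],
  ],
)

```text
time: 42.2
tool_pos: [0.5711, -0.0826, 0.1286]
ee_rot: [3.141, -0.013, -0.221]
wrist_force: [0.3, 0.9, 0.7]
width: 0.0704
finger_force: 0.0
```

>>> apply_moves(
  commands=[
    [0, 0, 0, -0.012, 0.038, 0, 75],
    [0, 0, 0, -0.025, 0.08, 0, 75],
    [0, 0, 0, -0.038, 0.122, 0, 75],
    [0, 0, 0, -0.051, 0.164, 0, 75],
    [0, 0, 0, -0.064, 0.206, 0, 75],
  ],
)

```text
time: 42.7
tool_pos: [0.502, 0.1258, 0.1203]
ee_rot: [3.141, 0.001, -0.221]
wrist_force: [0.4, 0.5, -0.4]
width: 0.0704
finger_force: 0.0
```

>>> apply_moves(
  commands=[
    [0, 0, 0, -0.012, 0.04, 0, 75],
    [0, 0, 0, -0.025, 0.08, 0, 75],
    [0, 0, 0, -0.038, 0.12, 0, 75],
    [0, 0, 0, -0.051, 0.162, 0, 75],
    [0, 0, 0, -0.051, 0.162, 0, 75],
  ],
)

```text
time: 43.2
tool_pos: [0.4496, 0.2906, 0.1202]
ee_rot: [-3.14, 0.002, -0.214]
wrist_force: [0.5, -1.0, -0.8]
width: 0.0702
finger_force: 0.0
```

Run:
```python
from fit import *
np.set_printoptions(precision=4,suppress=True)
o=get_obs();p=o['tool_pos'];print(o['time'],p,o['width'],o['ee_rot'],o['joint_positions'])
for c in('scene','top'):
    s=snap(c);v=[(s,grads(s,.8))];b=.018
    print(c,'bk rim',*[fit((.5664,-.082),M,v,rng=.006) for M in(circ(.027,b+.07),circ(.023,b+.07),np.r_[circ(.027,b+.07),circ(.023,b+.07)])],'bowl',fit((.6513,-.1009),circ(.04,.058),v,rng=.004)[0])
```

```text
43.2 [0.4496 0.2906 0.1202] 0.0702203359599581 [-3.1405  0.0021 -0.2139] [0.4664 0.0715 1.4917 0.0022 1.5793 2.2511]
scene bk rim (array([ 0.5652, -0.0806]), np.float64(16.783162662798418)) (array([ 0.5606, -0.0787]), np.float64(16.498236123668125)) (array([ 0.5646, -0.0804]), np.float64(16.03080184849124)) bowl [ 0.6512 -0.1011]
top bk rim (array([ 0.5647, -0.0801]), np.float64(15.284380376894761)) (array([ 0.5646, -0.0803]), np.float64(16.669966700864506)) (array([ 0.5646, -0.0802]), np.float64(15.909483256927691)) bowl [ 0.6517 -0.1011]
```

The yellow beaker stands at (0.565,-0.080): 22 mm air to the bowl, 1.4 mm off line. Now down on the blue beaker.

>>> apply_moves(
  commands=[
    [0, 0, 0, 0, 0, 0, 75],
    [0, 0, 0, 0, 0, 0, 75],
    [0, 0, 0, 0, 0, 0, 75],
    [0, 0, 0, 0, 0, -0.02, 75],
    [0, 0, 0, 0, 0, -0.045, 75],
  ],
)

```text
time: 43.8
tool_pos: [0.4539, 0.2861, 0.0772]
ee_rot: [-3.139, -0.003, -0.222]
wrist_force: [-0.4, 1.2, -0.2]
width: 0.0708
finger_force: 0.0
```

>>> apply_moves(
  commands=[
    [0, 0, 0, 0, 0, -0.02, 75],
    [0, 0, 0, 0, 0, -0.04, 75],
    [0, 0, 0, 0, 0, -0.055, 75],
    [0, 0, 0, 0, 0, -0.061, 75],
    [0, 0, 0, 0, 0, -0.061, 75],
  ],
)

```text
time: 44.3
tool_pos: [0.4517, 0.2855, 0.014]
ee_rot: [3.14, 0.002, -0.222]
wrist_force: [-0.5, -0.3, -0.4]
width: 0.0704
finger_force: 0.0
```

>>> apply_moves(
  commands=[
    [0, 0, 0, 0, 0, 0, 75],
    [0, 0, 0, 0, 0, 0, 65],
    [0, 0, 0, 0, 0, 0, 55],
    [0, 0, 0, 0, 0, 0, 45],
    [0, 0, 0, 0, 0, 0, 35],
  ],
)

```text
time: 44.8
tool_pos: [0.4526, 0.2864, 0.0158]
ee_rot: [-3.141, -0.001, -0.221]
wrist_force: [-0.2, -1.7, 3.6]
width: 0.0532
finger_force: 30.0
```

>>> apply_moves(
  commands=[
    [0, 0, 0, 0, 0, 0, 35],
    [0, 0, 0, 0, 0, 0, 35],
    [0, 0, 0, 0, 0, 0, 35],
    [0, 0, 0, 0, 0, 0, 35],
    [0, 0, 0, 0, 0, 0, 35],
  ],
)

```text
time: 45.3
tool_pos: [0.4525, 0.2864, 0.0158]
ee_rot: [-3.141, -0.001, -0.221]
wrist_force: [-1.2, -1.9, 5.2]
width: 0.0531
finger_force: 30.0
```

>>> apply_moves(
  commands=[
    [0, 0, 0, 0, 0, 0.01, 35],
    [0, 0, 0, 0, 0, 0.035, 35],
    [0, 0, 0, 0, 0, 0.07, 35],
    [0, 0, 0, 0, 0, 0.105, 35],
    [0, 0, 0, 0, 0, 0.12, 35],
  ],
)

```text
time: 45.8
tool_pos: [0.4536, 0.2874, 0.1387]
ee_rot: [-3.138, -0.004, -0.22]
wrist_force: [-0.3, 0.2, -1.1]
width: 0.0533
finger_force: 30.0
```

>>> apply_moves(
  commands=[
    [0, 0, 0, 0.003, -0.025, 0, 35],
    [0, 0, 0, 0.007, -0.065, 0, 35],
    [0, 0, 0, 0.011, -0.107, 0, 35],
    [0, 0, 0, 0.015, -0.149, 0, 35],
    [0, 0, 0, 0.019, -0.191, 0, 35],
  ],
)

```text
time: 46.3
tool_pos: [0.4703, 0.094, 0.1337]
ee_rot: [3.141, 0.002, -0.22]
wrist_force: [-0.2, -0.2, -1.1]
width: 0.0534
finger_force: 30.0
```

>>> apply_moves(
  commands=[
    [0, 0, 0, 0.004, -0.042, 0, 35],
    [0, 0, 0, 0.008, -0.084, 0, 35],
    [0, 0, 0, 0.012, -0.126, 0, 35],
    [0, 0, 0, 0.016, -0.168, 0, 35],
    [0, 0, 0, 0.02, -0.21, 0, 35],
  ],
)

```text
time: 46.8
tool_pos: [0.4904, -0.116, 0.1337]
ee_rot: [-3.141, 0.002, -0.221]
wrist_force: [1.0, 0.7, -1.0]
width: 0.053
finger_force: 30.0
```

>>> apply_moves(
  commands=[
    [0, 0, 0, 0.005, -0.042, 0, 35],
    [0, 0, 0, 0.01, -0.084, 0, 35],
    [0, 0, 0, 0.015, -0.126, 0, 35],
    [0, 0, 0, 0.02, -0.16, 0, 35],
    [0, 0, 0, 0.0205, -0.175, 0, 35],
  ],
)

```text
time: 47.3
tool_pos: [0.5109, -0.2921, 0.1329]
ee_rot: [-3.141, 0.002, -0.224]
wrist_force: [-0.5, 1.5, -2.1]
width: 0.0528
finger_force: 30.0
```

>>> apply_moves(
  commands=[
    [0, 0, 0, 0, 0, 0, 35],
    [0, 0, 0, 0, 0, 0, 35],
    [0, 0, 0, 0, 0, 0, 35],
    [0, 0, 0, 0, 0, 0, 35],
    [0, 0, 0, 0, 0, 0, 35],
  ],
)

```text
time: 47.8
tool_pos: [0.5118, -0.2885, 0.1353]
ee_rot: [3.142, -0.0, -0.219]
wrist_force: [0.3, -1.2, -0.7]
width: 0.053
finger_force: 30.0
```

Down from 0.1353 to 0.0138, with a small y correction.

>>> apply_moves(
  commands=[
    [0, 0, 0, 0, -0.001, -0.03, 35],
    [0, 0, 0, 0, -0.001, -0.06, 35],
    [0, 0, 0, 0, -0.001, -0.085, 35],
    [0, 0, 0, 0, -0.001, -0.1, 35],
    [0, 0, 0, 0, -0.001, -0.107, 35],
  ],
)

```text
time: 48.3
tool_pos: [0.5108, -0.2897, 0.0262]
ee_rot: [-3.141, 0.002, -0.22]
wrist_force: [0.5, -0.6, -0.4]
width: 0.0535
finger_force: 30.0
```

>>> apply_moves(
  commands=[
    [0, 0, 0, 0, 0, 0, 35],
    [0, 0, 0, 0, 0, -0.003, 35],
    [0, 0, 0, 0, 0, -0.006, 35],
    [0, 0, 0, 0, 0, -0.009, 35],
    [0, 0, 0, 0, 0, -0.012, 35],
  ],
)

```text
time: 48.8
tool_pos: [0.5119, -0.2909, 0.0163]
ee_rot: [3.141, -0.001, -0.221]
wrist_force: [-0.4, 0.6, -1.8]
width: 0.0533
finger_force: 30.0
```

>>> apply_moves(
  commands=[
    [0, 0, 0, 0, 0, 0, 35],
    [0, 0, 0, 0, 0, -0.0005, 35],
    [0, 0, 0, 0, 0, -0.001, 35],
    [0, 0, 0, 0, 0, -0.0015, 35],
    [0, 0, 0, 0, 0, -0.0015, 35],
  ],
)

```text
time: 49.3
tool_pos: [0.5116, -0.2906, 0.0144]
ee_rot: [3.142, 0.0, -0.221]
wrist_force: [-0.4, 0.4, -1.8]
width: 0.0529
finger_force: 30.0
```

>>> apply_moves(
  commands=[
    [0, 0, 0, 0, 0, -0.0005, 35],
    [0, 0, 0, 0, 0, -0.001, 35],
    [0, 0, 0, 0, 0, -0.0015, 35],
    [0, 0, 0, 0, 0, -0.0015, 35],
    [0, 0, 0, 0, 0, -0.0015, 35],
  ],
)

```text
time: 49.8
tool_pos: [0.5117, -0.2907, 0.0138]
ee_rot: [3.141, -0.001, -0.221]
wrist_force: [-1.7, 1.7, 5.4]
width: 0.0534
finger_force: 30.0
```

Contact. Release, rise, withdraw towards the robot, and check everything.

>>> apply_moves(
  commands=[
    [0, 0, 0, 0, 0, 0.001, 60],
    [0, 0, 0, 0, 0, 0.001, 70],
    [0, 0, 0, 0, 0, 0.001, 75],
    [0, 0, 0, 0, 0, 0.001, 75],
    [0, 0, 0, 0, 0, 0.001, 75],
  ],
)

```text
time: 50.3
tool_pos: [0.5115, -0.2906, 0.0136]
ee_rot: [-3.142, 0.0, -0.221]
wrist_force: [0.6, -0.1, 0.1]
width: 0.0708
finger_force: 0.0
```

>>> apply_moves(
  commands=[
    [0, 0, 0, 0, 0, 0.01, 75],
    [0, 0, 0, 0, 0, 0.035, 75],
    [0, 0, 0, 0, 0, 0.075, 75],
    [0, 0, 0, 0, 0, 0.115, 75],
    [0, 0, 0, 0, 0, 0.14, 75],
  ],
)

```text
time: 50.8
tool_pos: [0.5128, -0.2914, 0.1588]
ee_rot: [3.139, -0.006, -0.221]
wrist_force: [0.9, -1.0, 0.5]
width: 0.0703
finger_force: 0.0
```

>>> apply_moves(
  commands=[
    [0, 0, 0, -0.035, -0.02, 0.01, 75],
    [0, 0, 0, -0.07, -0.04, 0.02, 75],
    [0, 0, 0, -0.105, -0.06, 0.03, 75],
    [0, 0, 0, -0.14, -0.08, 0.04, 75],
    [0, 0, 0, -0.175, -0.1, 0.04, 75],
  ],
)

```text
time: 51.3
tool_pos: [0.3358, -0.392, 0.1969]
ee_rot: [3.138, -0.004, -0.22]
wrist_force: [0.4, -0.9, -0.1]
width: 0.0704
finger_force: 0.0
```

>>> apply_moves(
  commands=[
    [0, 0, 0, -0.03, -0.02, 0, 75],
    [0, 0, 0, -0.06, -0.04, 0, 75],
    [0, 0, 0, -0.06, -0.04, 0, 75],
    [0, 0, 0, -0.06, -0.04, 0, 75],
    [0, 0, 0, -0.06, -0.04, 0, 75],
  ],
)

```text
time: 51.8
tool_pos: [0.2774, -0.4302, 0.1943]
ee_rot: [3.141, -0.001, -0.22]
wrist_force: [-0.3, -0.1, -0.3]
width: 0.0707
finger_force: 0.0
```

```bash
cat > fin.py <<'E'
from fit import *
np.set_printoptions(precision=4,suppress=True)
o=get_obs();print(o['time'],o['tool_pos'])
S=np.array([.5423,-.1867]);t=-.2187;ex=np.array([np.cos(t),np.sin(t)]);ey=np.array([-np.sin(t),np.cos(t)])
its=dict(lid=((.544,-.185),circ(.0385,.079)),jar=((.544,-.186),circ(.038,.074)),ybowl=((.6513,-.1009),circ(.04,.058)),bbowl=((.5962,-.3077),circ(.04,.058)),
 ybk=((.5647,-.0803),np.r_[circ(.027,.088),circ(.023,.088)]),bbk=((.511,-.289),np.r_[circ(.027,.088),circ(.023,.088)]),gbk=((.464,.1887),circ(.027,.09)),
 prop=((.659,-.212,t),rect(.028,.028,.108)),cone=((.4252,-.1607,t),rect(.024,.07,.036)))
ims=[]
for c,(x0,y0,w,h) in dict(top=(265,130,170,165),scene=(85,165,175,165)).items():
    s=snap(c);v=[(s,grads(s,.8))]
    im=cv2.resize(s['pixels'][y0:y0+h,x0:x0+w,::-1],(400,int(h*400/w)),interpolation=cv2.INTER_CUBIC);k=400/w
    im=im[:370];
    for n,(g,M) in its.items():
        p,sc=fit(g,M,v,rng=.004,rt=.05);d=p[:2]-S
        print(c,n,p,'local',np.array([d@ex,d@ey]),round(sc,1))
    for u in projv(s,np.c_[rect(.024,.07,.036)[:,:2]@np.array([ex,ey])+[.4252,-.1607],np.full(160,.036)]): cv2.circle(im,tuple(int(a) for a in (u-[x0,y0]+.5)*k),0,(255,0,255),-1)
    ims.append(im)
cv2.imwrite('pics/fin.png',np.hstack(ims))
E
python3 fin.py
```

```text
51.8 [ 0.2774 -0.4302  0.1943]
top lid [ 0.5442 -0.1853] local [0.0015 0.0017] 12.8
top jar [ 0.5442 -0.1864] local [0.0018 0.0007] 13.2
top ybowl [ 0.6517 -0.1011] local [0.0882 0.1073] 13.9
top bbowl [ 0.5957 -0.3068] local [ 0.0782 -0.1057] 16.4
top ybk [ 0.5646 -0.0802] local [-0.0013  0.1088] 15.5
top bbk [ 0.5113 -0.2897] local [-0.008  -0.1072] 15.1
top gbk [0.4641 0.1877] local [-0.1576  0.3486] 14.6
top prop [ 0.6588 -0.2115 -0.2386] local [0.1191 0.001 ] 11.6
top cone [ 0.4274 -0.1569 -0.2126] local [-0.1186  0.0042] 14.1
scene lid [ 0.544  -0.1851] local [0.0013 0.0019] 14.8
scene jar [ 0.5406 -0.183 ] local [-0.0025  0.0033] 14.8
scene ybowl [ 0.6512 -0.1011] local [0.0878 0.1072] 18.0
scene bbowl [ 0.5994 -0.3096] local [ 0.0824 -0.1076] 19.9
scene ybk [ 0.5646 -0.0804] local [-0.0013  0.1086] 16.0
scene bbk [ 0.5106 -0.2883] local [-0.0089 -0.1061] 18.8
scene gbk [0.4635 0.1905] local [-0.1588  0.3511] 17.7
scene prop [ 0.6593 -0.2117 -0.1817] local [0.1196 0.0009] 13.5
scene cone [ 0.4258 -0.1641 -0.1263] local [-0.1187 -0.0032] 13.7
```

View pics/fin.png

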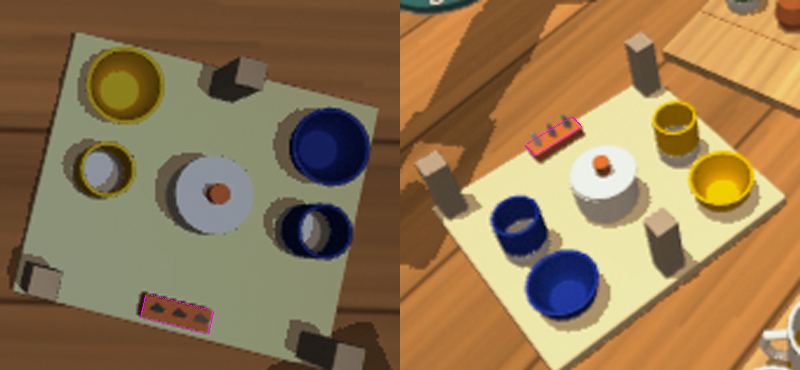

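Everything is placed: the lid is on at (218,193), the prop stands mid-back at (240,75), and the cone pack matches its target outline at (177,313). Both beakers stand in line in front of their bowls with about 2 cm of air. Handing in.

```bash
python3 -c "
from bench import *
print(close_job())"
```

```text
the job is handed in; nothing more can be done
None
```

The job is handed in: all five pieces are set down on the shelf in the order asked, within a few mm of their targets with 19–24 mm of air between each beaker and its bowl, and the verdict isn't shown.

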